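# Move three excavated pots on by one station: weigh, photograph, put away

### The job

Each pot on the bench is ready for its next station: the oil lamp has been weighed and goes from the balance to the middle of the photo turntable, the jug has been photographed and goes from the turntable down into the cork ring, and the beaker waiting in the cork ring goes onto the middle of the balance pan. All three stations are taken, so make room by standing one of the pots, let go, on the empty foam pad on the way, and leave the pad clear at the end. They are old and fragile: keep them upright, set them down rather than drop them, do not knock them against each other, and leave the glue jar, the photo scale and the loose sherd where they are.

Things in the scene. Friction and masses are not known exactly. Their poses are not given: they have to be found in the camera images.
- jug: Terracotta jug, 140 mm tall, on the turntable at the start, turned any way. Origin: centre of its underside; z up its axis; strap handle on its +y side (out to 64 mm from the axis, 68 to 139 mm up). Foot 64 mm across, belly 96 mm at 60 mm up; from 104 mm up a round open neck 43 to 44 mm across (lip 47). Grip the neck along the jug's x axis, clear of the handle. 0.22 to 0.41 kg.
- beaker: Terracotta beaker without handle, open at the top, 85 mm tall, stands in the cork ring at the start. Origin: centre of its underside; z up its axis. Outside 50 mm across at the foot, 57 mm at 30 mm up, 62 mm at 62 mm up, 66 mm at the rim; wall 5 mm. 0.13 to 0.24 kg.
- oil_lamp: Low closed terracotta oil lamp, flat on the balance pan at the start, turned any way. Origin: centre of the underside of its round body; z up; spout along +x (to 64 mm, 28 mm wide), ring handle along -x (to 52 mm, top at 37 mm). Body 62 mm across, sides upright from 11 to 21 mm up, 28 mm tall. Grip across the body along the lamp's y axis. 0.12 to 0.22 kg.
- balance: Light grey bench balance, housing 180 x 130 x 40 mm, with a round steel pan 110 mm across, its flat top 56 mm above the bench. Origin: on the bench below the middle of the pan; display and keys (up to 46 mm high, out to 115 mm from the pan's middle) on its -x side. Fixed; the pan does not give.
- turntable: Photo turntable: white disc 160 mm across with ticks round its rim on a black base; the disc's flat top is 42 mm above the bench. Origin: on the bench straight below the disc's centre. Fixed; the disc does not turn.
- cork_ring: Brown cork ring on a round grey felt base 144 mm across. Origin: on the bench below the ring's centre. Felt floor inside 8 mm above the bench; ring 134 mm across outside, opening 84 to 90 mm across, top 30 mm above the bench. A pot stands on the felt inside the opening. Fixed.
- foam_pad: Empty dark grey square foam pad, 130 x 130 mm, top 15 mm above the bench: the free spot for parking a pot. Origin: on the bench below its centre. Fixed and firm.
- glue_jar: Bystander: amber glass jar with white cap, 48 mm across, 75 mm tall, standing loose on the bench near the middle. Origin: centre of its underside. Leave it.
- photo_scale: Bystander: flat black and white photo scale bar, 150 x 22 x 7 mm, loose on the bench. Origin: centre of its underside; x along its length. Leave it.
- sherd: Bystander: flat broken terracotta piece about 92 x 73 mm and 11 mm thick, loose on the bench. Origin: near the middle of its underside. Leave it.
There are look-alikes about, which are no part of the job. What is shaped like the oil_lamp but purple is not meant. What is shaped like the turntable but blue is not meant.

How it is judged:
By the outcome, as a careful person would: the job done as asked, in the order asked, and still so for the second after the job is handed in, with the robot touching nothing.
It also fails if it takes over 115 s, if anything falls off the work surface, if the arm or the gripper's body presses on something with over 40 N, if the wrist force passes 120 N, or if a joint passes its speed limit or range.

### The arm

A 6-joint arm with a two-finger parallel gripper is mounted at the origin on the work surface. World frame = base frame: x ahead of the robot, y to its left, z up, the work surface at z = 0. Lengths are in m, angles in rad, forces in N, time in s.
With the tool pointing down it reaches from about 0.35 to 0.975 m from the base axis. Payload 4.9 kg.
Tool frame: the origin (TCP) lies midway between the tips of the shut fingers; the grasp point (between the pads) lies 19 mm behind it (env.grip_depth is the distance from the TCP to the grasp point, in m); x points along the fingers, z is the direction in which the jaws open and shut, and the axes are right-handed (so a half turn about x gives the same grasp; the last joint's range is limited). The gripper opens to 85 mm and grips with 20 to 120 N. Pads are 22 mm wide; open, the fingers measure 114 mm over their backs; the gripper's body (76 mm by 85 mm) begins 54 mm behind the grasp point. The pads swing forward as they close: fully open they stand 13 mm farther back than shut.
Start: joints at [-1.441, 0.053, 1.613, -0, 1.476, -0.119], TCP at [0.154, -0.606, 0.231] pointing down, gripper open.
Joint ranges: [-3.01, 3.01], [-1.01, 2.22], [0.06, 2.58], [-1.02, 4.17], [0.09, 2.62], [-3.14, 3.14]. Speed limits (rad/s): [2.57, 2.57, 3.14, 3.14, 3.14, 3.14].

### API

Orientations are given as [roll, pitch, yaw] about the fixed x, y, z axes, in that order (R = Rz(yaw) Ry(pitch) Rx(roll)).
In Python, from plant import env, eyes, job gives the robot as it stands. The module is installed in compiled form; this text tells all that it offers.
- The arm moves only by the tool arm_command, never from a script. Its argument "rows" is one flat list of numbers, 5 for each row, row after row: the shift along the world's x, y, z in mm, then the turn about the world's z in degrees, then the opening, from 0 (shut) to 1 (fully open). A call has 1 to 8 rows; each row shifts and turns the pose as measured when the row begins; what a row does not reach is not made up. A row lasts 1/10 s, in which the tool goes at most 50 mm and 8.59 degrees, less where a joint would pass 70% of its speed; a pose out of reach is approached as far as the arm can. A call is refused whole if a number of a shift passes 50 or a number of a turn 8.59, either way. A call with a gripper value outside its range is refused whole. The fingers move at their own pace and stop on an object; the grip force is fixed at half the most. Time passes only in rows, so rows that do not move let the fingers close. It gives the time, the measured TCP pose, the force and the opening at its end, in the units of the state.
- env.get_obs(): the state, without advancing time (a new reading comes with each control period).
- eyes.grab_frame(name): name is "side" or "top"; returns (picture, depth): 420x560x3 uint8, red, green, blue; 420x560 float32, m along the optical axis (not along the pixel's ray), 0 where there is no reading.
- eyes.calibration(name): a dict with "fx", "fy", "cx", "cy" (pixels), "D" ([k1, k2, p1, p2, k3] as OpenCV has them; the pictures are not rectified), "R" (3x3) and "t" (3): a world point X has camera coordinates R X + t. Camera axes: x right, y down, z forward; pixel columns grow to the right and rows downward; lengths in m; the calibration is good to about 2 mm. A picture is of the moment at which its call begins. calibration takes no time and is no camera call.
- job.job_done(): hands the job in, once; it reports no verdict.
The state is a dict: "time": time; "q": joint angles; "joint_velocities": joint speeds; "joint_torque": joint torques, N m; "position": TCP position; "orientation": TCP orientation; "ft_force": force on the tool from outside, world axes, zero at the start; "torque": the same for the moment, N m; "grip_width": finger opening in m.
Only numpy, scipy, OpenCV 4.12 (cv2) and the standard library are available. Lean on these libraries where they do the work, as an engineer would, in place of code of your own. Each camera call takes 0.05 s, during which the arm holds its last target.

## Working session

There is one attempt and no reset: what is moved stays moved. The work goes in short steps, Python scripts to look and compute and a tool call to move; the robot and the scene stay as the last step left them, time stands still between calls to the robot, and variables do not carry over. Pictures are saved under pics/ and viewed, and the job is handed in when it is done.

Besides the shell and the picture viewer there is one more tool, called after ">>>" as a command line: name --argument value ..., lists and objects as JSON in quotes. arm_command: Moves the arm, as the interface text tells. Its arguments: {"type":"object","properties":{"rows":{"type":"array"}},"required":["rows"]}

```bash
mkdir -p pics; ls; python3 - <<'E'
from plant import env, eyes, job
import cv2, numpy as np
o=env.get_obs()
for k,v in o.items(): print(k,np.round(v,4))
print(env.grip_depth)
for n in ("side","top"):
    p,d=eyes.grab_frame(n)
    cv2.imwrite(f"pics/{n}0.png",p[:,:,::-1]); np.save(f"pics/{n}0_d.npy",d); np.save(f"pics/{n}0_p.npy",p)
    c=eyes.calibration(n); print(n,{k:np.round(v,4).tolist() for k,v in c.items()})
E
```

```text
pics
time 0.0
q [-1.441   0.0534  1.6143 -0.      1.476  -0.119 ]
joint_velocities [-0.0009  0.0009  0.0017 -0.0001  0.0004  0.0008]
joint_torque [-1.00000e-04 -3.93684e+01 -3.70174e+01 -1.00000e-04  7.00000e-03
 -0.00000e+00]
position [ 0.1538 -0.6051  0.2301]
orientation [3.0338 1.5687 1.7118]
ft_force [ 0.0995  0.5353 -0.3933]
torque [-0.0021  0.0248 -0.0184]
grip_width 0.0854
0.0187
side {'fx': 461.948, 'fy': 461.948, 'cx': 270.7893, 'cy': 216.5736, 'D': [-0.0043, 0.0, 0.0, 0.0, 0.0], 'R': [[-0.6795, -0.7336, 0.0112], [-0.4119, 0.3689, -0.8332], [0.6071, -0.5708, -0.5528]], 't': [0.2797, 0.2956, 1.0439]}
top {'fx': 458.1568, 'fy': 458.1568, 'cx': 284.1692, 'cy': 206.9315, 'D': [-0.0727, 0.0, 0.0, 0.0, 0.0], 'R': [[0.0057, -1.0, -0.0], [-0.9981, -0.0057, -0.0614], [0.0614, 0.0004, -0.9981]], 't': [-0.0741, 0.4846, 1.2722]}
```

View pics/top0.png

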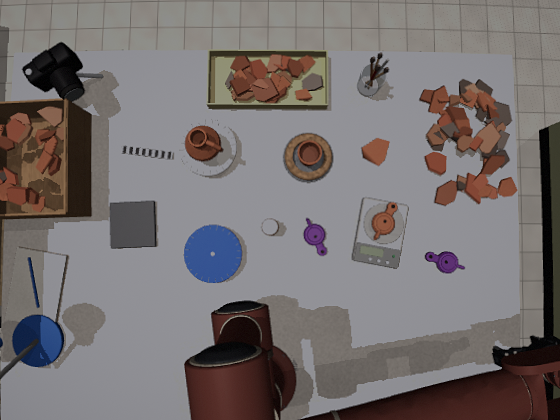

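View pics/side0.png

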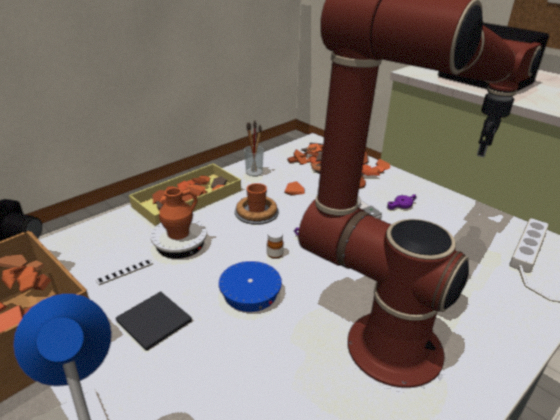

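The top view shows:
- The jug is at about (203,142) on the white disc (208,147), and the beaker is at (309,153) in the cork ring.
- The terracotta lamp is at (383,221) on the balance, and the foam pad is at (133,224).
- Lamp candidates are terracotta at (383,221) and purple at (315,236) and (447,262). The terracotta one on the balance fits the description.
- Turntable candidates are the white disc at (208,147) and the blue disc at (213,253). The white one fits.

I'll confirm both in enlarged crops and measure.

```bash
cat > h.py <<'E'
import numpy as np, cv2
def K(c): return np.array([[c['fx'],0,c['cx']],[0,c['fy'],c['cy']],[0,0,1.]])
def rays(c,uv):
    uv=np.asarray(uv,float).reshape(-1,1,2)
    n=cv2.undistortPoints(uv,K(c),np.array(c['D'],float)).reshape(-1,2)
    return np.c_[n,np.ones(len(n))]
def bydepth(c,uv,z):
    r=rays(c,uv)*np.asarray(z,float).reshape(-1,1)
    return (r-np.array(c['t']))@np.array(c['R'])
def atz(c,uv,h):
    R=np.array(c['R']);t=np.array(c['t']); r=rays(c,uv)@R; o=-R.T@t
    s=(h-o[2])/r[:,2]; return o+r*s[:,None]
def proj(c,X):
    X=np.asarray(X,float).reshape(-1,3)
    p,_=cv2.projectPoints(X,cv2.Rodrigues(np.array(c['R'],float))[0],np.array(c['t'],float),K(c),np.array(c['D'],float))
    return p.reshape(-1,2)
def cloud(c,d):
    h,w=d.shape; u,v=np.meshgrid(np.arange(w),np.arange(h))
    P=bydepth(c,np.c_[u.ravel(),v.ravel()],d.ravel()); P[d.ravel()<=0]=np.nan
    return P.reshape(h,w,3)
def fitcircle(xy):
    A=np.c_[2*xy,np.ones(len(xy))]; s=np.linalg.lstsq(A,(xy**2).sum(1),rcond=None)[0]
    return s[:2],np.sqrt(s[2]+s[:2]@s[:2])
E
python3 - <<'E'
import cv2,numpy as np
from plant import eyes
from h import *
p=np.load('pics/top0_p.npy');d=np.load('pics/top0_d.npy');c=eyes.calibration('top')
P=cloud(c,d)
for n,(u,v) in dict(jug=(195,142),beaker=(309,153),lamp=(383,221),pad=(133,224),jar=(270,227),sherd=(376,151),scale=(148,153),white=(230,150),cork=(288,155),pan=(365,221),bench=(170,200)).items():
    print(n,np.round(P[v,u],4))
a=p[100:190,95:235]; b=p[180:280,330:420]
a=cv2.resize(a[:,:,::-1],None,fx=5,fy=5,interpolation=cv2.INTER_CUBIC); cv2.imwrite('pics/c_jug.png',a)
b=cv2.resize(b[:,:,::-1],None,fx=6,fy=6,interpolation=cv2.INTER_CUBIC); cv2.imwrite('pics/c_lamp.png',b)
b=p[120:190,270:410]; b=cv2.resize(b[:,:,::-1],None,fx=5,fy=5,interpolation=cv2.INTER_CUBIC); cv2.imwrite('pics/c_bk.png',b)
E
```

```text
jug [0.6479 0.1632 0.1171]
beaker [ 0.6315 -0.1387  0.0537]
lamp [ 0.4448 -0.3347  0.084 ]
pad [0.4343 0.3554 0.0155]
jar [ 0.4275 -0.0338  0.0739]
sherd [ 0.6464 -0.332   0.012 ]
scale [0.6386 0.3206 0.0058]
white [0.6409 0.08   0.042 ]
cork [ 0.6297 -0.0812  0.0305]
pan [ 0.4454 -0.2912  0.0572]
bench [0.5039 0.2548 0.0011]
```

View pics/c_jug.png

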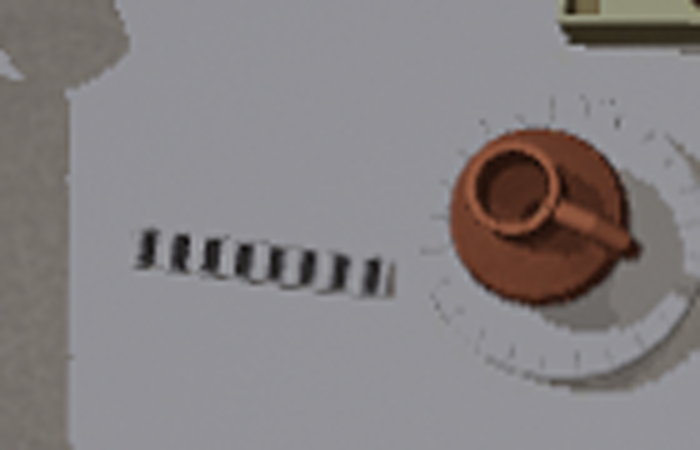

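View pics/c_lamp.png

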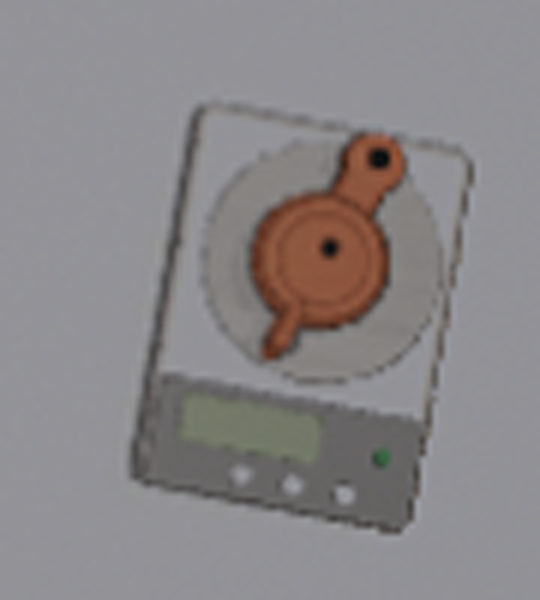

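View pics/c_bk.png

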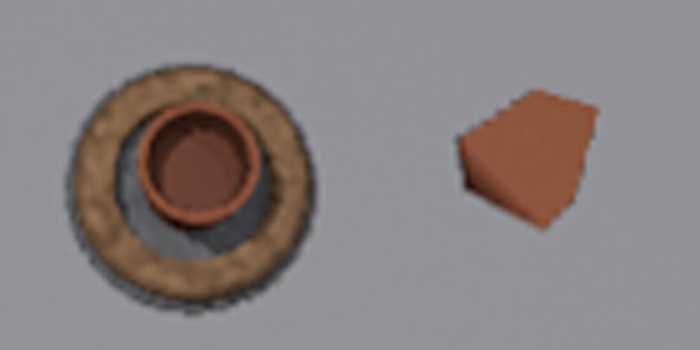

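The crops confirm the targets. The terracotta lamp sits on the grey balance pan, with its spout (wick hole) at about px (393,206) and its ring handle at about (375,238). The terracotta jug is on the white ticked disc, with its handle pointing down-right. The beaker stands off-centre in the cork ring. Next I'll measure poses.

```bash
cat > meas.py <<'E'
import cv2,numpy as np
from h import *
def get(c,p,d):
    P=cloud(c,d); hsv=cv2.cvtColor(p,cv2.COLOR_RGB2HSV); return P,hsv
def near(P,xy,r): return np.hypot(P[...,0]-xy[0],P[...,1]-xy[1])<r
def mec(xy):
    (x,y),r=cv2.minEnclosingCircle(xy.astype(np.float32)); return np.array([x,y]),r
E
python3 - <<'E'
import cv2,numpy as np
from plant import eyes
from meas import *
for n in ('top','side'):
    p=np.load(f'pics/{n}0_p.npy');d=np.load(f'pics/{n}0_d.npy');c=eyes.calibration(n)
    P,hsv=get(c,p,d); Z=P[...,2]
    H,S,V=[hsv[...,i].astype(int) for i in range(3)]
    terr=((H<12)|(H>172))&(S>90)
    print('==',n)
    def rep(name,m):
        q=P[m]; 
        if len(q)<10: print(name,'few',len(q)); return
        cc,r=fitcircle(q[:,:2]); c2,r2=mec(q[:,:2])
        print(name,len(q),'mean',np.round(q.mean(0),4),'lsq',np.round(cc,4),round(r*2,4),'mec',np.round(c2,4),round(2*r2,4))
    rep('jug lip',near(P,(.648,.163),.12)&terr&(Z>.176)&(Z<.19))
    rep('jug handle/all>.11',near(P,(.648,.163),.12)&terr&(Z>.165))
    rep('beaker rim',near(P,(.63,-.139),.06)&terr&(Z>.087)&(Z<.1))
    rep('lamp top',near(P,(.445,-.335),.05)&terr&(Z>.081)&(Z<.087))
    rep('lamp all',near(P,(.445,-.335),.08)&terr&(Z>.06))
    rep('disc',near(P,(.65,.15),.12)&(Z>.038)&(Z<.046)&~terr)
    rep('cork top',near(P,(.63,-.139),.09)&(Z>.027)&(Z<.033)&~terr)
    rep('pan',near(P,(.445,-.335),.062)&(Z>.054)&(Z<.06)&~terr)
    rep('pad',near(P,(.434,.355),.12)&(Z>.012)&(Z<.018)&(V<90))
    rep('jar',near(P,(.4275,-.034),.05)&(Z>.070)&(Z<.08))
E
```

```text
== top
jug lip 167 mean [0.6428 0.1371 0.1811] lsq [0.6428 0.1363] 0.0509 mec [0.6415 0.1307] 0.0784
jug handle/all>.11 224 mean [0.6416 0.1342 0.1786] lsq [0.6414 0.1325] 0.0549 mec [0.6405 0.1283] 0.0834
beaker rim 139 mean [ 0.6282 -0.1382  0.0929] lsq [ 0.627  -0.1379] 0.0585 mec [ 0.6274 -0.138 ] 0.0637
lamp top 291 mean [ 0.4432 -0.3358  0.0836] lsq [ 0.4465 -0.3371] 0.0472 mec [ 0.4488 -0.338 ] 0.0848
lamp all 519 mean [ 0.4455 -0.3376  0.0824] lsq [ 0.448  -0.3388] 0.0565 mec [ 0.4452 -0.3392] 0.1116
disc 1319 mean [0.6405 0.1329 0.0421] lsq [0.6517 0.1463] 0.1335 mec [0.6694 0.1441] 0.1996
cork top 644 mean [ 0.6263 -0.1381  0.03  ] lsq [ 0.628  -0.1383] 0.1101 mec [ 0.628  -0.1378] 0.1313
pan 569 mean [ 0.4372 -0.3402  0.0569] lsq [ 0.441 -0.34 ] 0.0903 mec [ 0.4411 -0.3409] 0.1111
pad 1478 mean [0.4337 0.3583 0.0152] lsq [0.4334 0.358 ] 0.1039 mec [0.4343 0.3585] 0.1759
jar 194 mean [ 0.4306 -0.0325  0.0753] lsq [ 0.4305 -0.0326] 0.03 mec [ 0.4306 -0.0327] 0.0426
== side
jug lip 130 mean [0.6435 0.1408 0.1804] lsq [0.6424 0.1395] 0.0484 mec [0.6402 0.1349] 0.0752
jug handle/all>.11 258 mean [0.6418 0.1397 0.1756] lsq [0.6404 0.1362] 0.051 mec [0.6406 0.1302] 0.0832
beaker rim 88 mean [ 0.6224 -0.1324  0.0915] lsq [ 0.6263 -0.1341] 0.0587 mec [ 0.6268 -0.1334] 0.0687
lamp top few 0
lamp all few 0
disc 954 mean [0.6304 0.1562 0.0424] lsq [0.6481 0.1466] 0.1239 mec [0.6688 0.1449] 0.2007
cork top 279 mean [ 0.6149 -0.1236  0.0302] lsq [ 0.6276 -0.1343] 0.1111 mec [ 0.628  -0.1335] 0.1338
pan 22 mean [ 0.4007 -0.369   0.0568] lsq [ 0.4066 -0.3638] 0.0314 mec [ 0.4024 -0.3683] 0.0565
pad 2043 mean [0.4281 0.3649 0.0151] lsq [0.4294 0.3633] 0.1036 mec [0.4287 0.363 ] 0.1728
jar 132 mean [ 0.4272 -0.0278  0.075 ] lsq [ 0.4282 -0.0288] 0.0324 mec [ 0.4292 -0.029 ] 0.0452
```

```bash
cat >> meas.py <<'E'
from scipy.optimize import minimize
from scipy.ndimage import map_coordinates
def circfit(c,p,z,r,xy0,sign=None,chan=None,span=.012):
    """centre of circle radius r at height z that best aligns with radial image gradient; robust over occlusions"""
    g=cv2.GaussianBlur(p.astype(np.float32),(0,0),0.8)
    a=np.linspace(0,2*np.pi,180,endpoint=False)
    def val(xy,rr):
        X=np.c_[xy[0]+rr*np.cos(a),xy[1]+rr*np.sin(a),np.full(len(a),z)]
        uv=proj(c,X); return np.stack([map_coordinates(g[...,i],[uv[:,1],uv[:,0]],order=1) for i in range(3)],1)
    def cost(xy):
        dlt=val(xy,r+.002)-val(xy,r-.002)
        m=np.linalg.norm(dlt,axis=1); return -np.mean(np.minimum(m,60))
    best=None
    for dx in np.arange(-span,span+1e-9,.002):
        for dy in np.arange(-span,span+1e-9,.002):
            v=cost(np.array(xy0)+[dx,dy])
            if best is None or v<best[0]: best=(v,np.array(xy0)+[dx,dy])
    s=minimize(cost,best[1],method='Nelder-Mead',options=dict(initial_simplex=best[1]+np.array([[0,0],[.0015,0],[0,.0015]]),xatol=1e-5))
    return s.x,-s.fun
E
python3 - <<'E'
from plant import eyes
from meas import *
p=np.load('pics/top0_p.npy');c=eyes.calibration('top')
ps=np.load('pics/side0_p.npy');cs=eyes.calibration('side')
L=dict(juglip=(.182,.0235,(.6428,.1375)),disc=(.042,.080,(.645,.141)),beaker=(.093,.033,(.6275,-.138)),corkout=(.030,.067,(.628,-.138)),corkin=(.03,.045,(.628,-.138)),felt=(.008,.072,(.628,-.138)),pan=(.056,.055,(.442,-.340)),lamp=(.077,.031,(.445,-.337)),jar=(.075,.024,(.4305,-.033)))
ov=cv2.resize(p[:,:,::-1],None,fx=1,fy=1).copy()
big=cv2.resize(ov,None,fx=3,fy=3,interpolation=cv2.INTER_CUBIC)
for n,(z,r,xy) in L.items():
    a,v=circfit(c,p,z,r,xy); out=[n,'top',np.round(a,4),round(v,1)]
    if n not in('lamp','pan'):
        b,w=circfit(cs,ps,z,r,xy); out+=['side',np.round(b,4),round(w,1)]
    print(*out)
    t=np.linspace(0,2*np.pi,100); uv=proj(c,np.c_[a[0]+r*np.cos(t),a[1]+r*np.sin(t),np.full(100,z)])
    cv2.polylines(big,[np.round(uv*3+1).astype(int)],True,(0,255,0),1)
cv2.imwrite('pics/ov1.png',cv2.resize(big[300:700,480:1280],None,fx=1,fy=1))
E
```

```text
juglip top [0.6538 0.1435] 37.8 side [0.6436 0.1526] 17.7
disc top [0.6413 0.1282] 24.5 side [0.6458 0.1499] 31.2
beaker top [ 0.6206 -0.138 ] 35.6 side [ 0.6242 -0.1337] 45.2
corkout top [ 0.6257 -0.138 ] 42.1 side [ 0.6228 -0.1313] 34.5
corkin top [ 0.6294 -0.1379] 28.7 side [ 0.6306 -0.1392] 27.9
felt top [ 0.6278 -0.1383] 59.1 side [ 0.621  -0.1318] 42.7
pan top [ 0.4587 -0.3264] 25.4
lamp top [ 0.4397 -0.3357] 46.7
jar top [ 0.4298 -0.0287] 26.6 side [0.395  0.0016] 45.8
```

View pics/ov1.png

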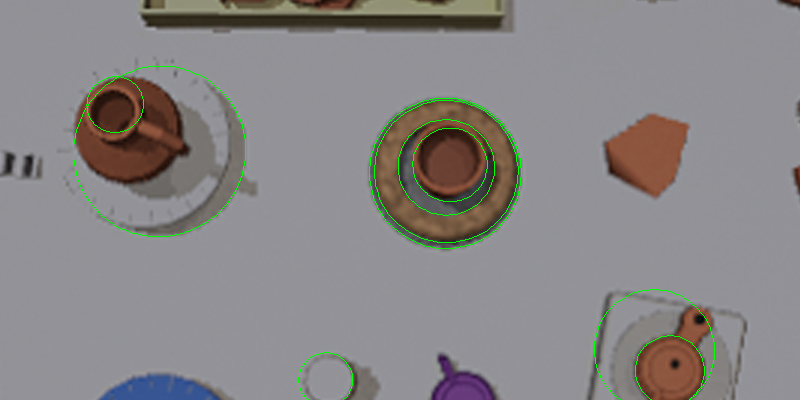

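```bash
cat >> meas.py <<'E'
def areafit(c,lab,z,r,xy0,soft=.0012,fitr=False,win=.04):
    """lab: HxW 1 in / 0 out / nan unknown; disc of radius r on plane z"""
    h,w=lab.shape
    u0=proj(c,[[xy0[0],xy0[1],z]])[0]; R=int((r+win)*460/1.15)+6
    v,u=np.mgrid[max(0,int(u0[1])-R):min(h,int(u0[1])+R),max(0,int(u0[0])-R):min(w,int(u0[0])+R)]
    v=v.ravel();u=u.ravel(); X=atz(c,np.c_[u,v],z)[:,:2]; l=lab[v,u]
    k=~np.isnan(l); X=X[k];l=l[k]
    def cost(s):
        rr=s[2] if fitr else r
        q=1/(1+np.exp(-np.clip((rr-np.hypot(X[:,0]-s[0],X[:,1]-s[1]))/soft,-40,40))); return ((q-l)**2).sum()
    x0=np.array(list(xy0)+([r] if fitr else []))
    best=min((cost(x0+np.r_[dx,dy,[0]*(len(x0)-2)]),dx,dy) for dx in np.arange(-.015,.0151,.003) for dy in np.arange(-.015,.0151,.003))
    x0=x0+np.r_[best[1],best[2],[0]*(len(x0)-2)]
    s=minimize(cost,x0,method='Nelder-Mead',options=dict(initial_simplex=np.vstack([x0]+[x0+.002*e for e in np.eye(len(x0))]),xatol=1e-5,fatol=1e-3))
    return s.x,s.fun
def lab3(i,o): 
    l=np.full(i.shape,np.nan); l[o]=0; l[i]=1; return l
E
cat > m1.py <<'E'
from meas import *
def run(c,p,d,n):
    P,hsv=get(c,p,d); Z=P[...,2]; H,S,V=[hsv[...,i].astype(int) for i in range(3)]
    terr=((H<12)|(H>172))&(S>90)
    ok=d>0
    def go(name,i,o,z,r,xy,fr=False):
        s,f=areafit(c,lab3(i&ok,o&ok),z,r,xy,fitr=fr); print(n,name,np.round(s,4),round(f,1))
    go('disc',(abs(Z-.042)<.004)&~terr,(Z<.036)&~terr,.042,.080,(.645,.141))
    go('disc_r',(abs(Z-.042)<.004)&~terr,(Z<.036)&~terr,.042,.080,(.645,.141),True)
    go('corkout',(abs(Z-.030)<.004)&~terr,(Z<.02)&~near(P,(.628,-.138),.055),.030,.067,(.628,-.138))
    go('felt',(Z>.0045)&~terr|near(P,(.628,-.138),.06),(Z<.0035),.008,.072,(.628,-.138))
    # opening: inside = below .026 or terr
    go('corkin_r',((Z<.02)&near(P,(.628,-.138),.056)),(abs(Z-.030)<.004)&~terr,.030,.045,(.628,-.138),True)
    go('pan',(abs(Z-.056)<.006)&~terr&(Z>.05),(Z<.047)&~terr,.056,.055,(.442,-.340))
    go('pan_r',(abs(Z-.056)<.006)&~terr&(Z>.05),(Z<.047)&~terr,.056,.055,(.442,-.340),True)
    go('beaker_rim_r',terr&near(P,(.628,-.138),.06),~terr&(Z<.05),.093,.033,(.628,-.138),True)
    go('beaker_rim',terr&near(P,(.628,-.138),.06),~terr&(Z<.05),.093,.033,(.628,-.138))
    go('jar',(Z>.06)&near(P,(.43,-.033),.05),(Z<.02),.075,.024,(.43,-.033),True)
    go('pad?',(Z>.010)&(Z<.02)&(V<90),Z<.006,.015,.07,(.433,.358))
E
python3 - <<'E'
from plant import eyes
from m1 import *
for n in ('top','side'):
    run(eyes.calibration(n),np.load(f'pics/{n}0_p.npy'),np.load(f'pics/{n}0_d.npy'),n)
E
```

```text
top disc [0.6487 0.143 ] 127.7
top disc_r [0.6487 0.143  0.0799] 127.5
top corkout [ 0.6272 -0.1379] 47.2
top felt [ 0.6282 -0.1385] 689.8
top corkin_r [ 0.6281 -0.1384  0.0442] 14.0
top pan [ 0.4405 -0.3408] 67.6
top pan_r [ 0.4406 -0.3408  0.0554] 66.2
top beaker_rim_r [ 0.6266 -0.137   0.0338] 22.6
top beaker_rim [ 0.6268 -0.1372] 25.5
top jar [ 0.4303 -0.0333  0.0224] 2.6
top pad? [0.4342 0.3577] 321.8
side disc [0.6464 0.1468] 570.0
side disc_r [0.6469 0.1466 0.0809] 566.9
side corkout [ 0.6244 -0.1318] 211.9
side felt [ 0.6289 -0.1359] 2222.5
side corkin_r [ 0.6272 -0.1346  0.0428] 6.2
side pan [ 0.4377 -0.3376] 1.5
side pan_r [ 0.443  -0.3335  0.0614] 1.4
side beaker_rim_r [ 0.6151 -0.125   0.0411] 272.9
side beaker_rim [ 0.6181 -0.1269] 295.4
side jar [ 0.4226 -0.0235  0.0274] 25.0
side pad? [0.4297 0.3626] 264.6
```

```bash
cat > m2.py <<'E'
from meas import *
def terrmask(hsv): 
    H,S=hsv[...,0].astype(int),hsv[...,1].astype(int); return ((H<12)|(H>172))&(S>90)
def jug(c,p,d,xy,base):
    P,hsv=get(c,p,d); t=terrmask(hsv)&near(P,xy,.09); Z=P[...,2]-base
    q=P[t&(Z>.134)]; cc=np.array(xy); 
    for _ in range(15):
        dd=q[:,:2]-cc; far=q[np.hypot(*dd.T)>.030][:,:2]-cc
        h=P[t&(Z>.075)&(Z<.143)&(np.hypot(P[...,0]-cc[0],P[...,1]-cc[1])>.050)][:,:2]-cc
        hd=(far.mean(0) if len(far)>3 else h.mean(0)); hd/=np.linalg.norm(hd)
        k=(np.hypot(*dd.T)<.030)&((dd@hd)/np.hypot(*dd.T)<.6)
        rim=q[k]; rr=np.hypot(*(rim[:,:2]-cc).T)
        cc,r=fitcircle(rim[:,:2])
    hm=P[t&(Z>.10)&(np.hypot(P[...,0]-cc[0],P[...,1]-cc[1])>.030)&(np.hypot(P[...,0]-cc[0],P[...,1]-cc[1])<.075)]
    hv=hm[:,:2]-cc; ang=np.degrees(np.arctan2(*hv.mean(0)[::-1]))
    return cc,2*r,len(rim),ang,len(hm)
def lamp(c,p,d,xy,base):
    P,hsv=get(c,p,d); t=terrmask(hsv)&near(P,xy,.09)&(P[...,2]>base+.004)
    ys,xs=np.nonzero(t); X=atz(c,np.c_[xs,ys],base+.024)[:,:2]
    # body: area fit excluding wedges
    m=X.mean(0); u,s,vt=np.linalg.svd(X-m); ax=vt[0]
    cc=m
    for _ in range(4):
        a=atz(c,np.c_[np.meshgrid(np.arange(t.shape[1]),np.arange(t.shape[0]))[0].ravel(),np.meshgrid(np.arange(t.shape[1]),np.arange(t.shape[0]))[1].ravel()],base+.018)[:,:2].reshape(t.shape+(2,))-cc
        rad=np.hypot(a[...,0],a[...,1]); al=np.abs(a@ax)/np.maximum(rad,1e-6)
        wedge=(al>.72)&(rad>.02)
        l=np.where(t,1.,0.); l[wedge]=np.nan; l[rad>.06]=np.nan
        s,f=areafit(c,l,base+.018,.031,cc,fitr=True); cc=s[:2]
        far=rad>.034; v=a[t&far]; 
        e=v@ax
        if np.abs(e.max())<np.abs(e.min()): ax=-ax
        vp=v[(v@ax)>0].mean(0); vn=v[(v@ax)<0].mean(0)
        ax=(vp-vn)/np.linalg.norm(vp-vn)
    return cc,2*s[2],np.degrees(np.arctan2(ax[1],ax[0])),(v@ax).max(),(v@ax).min(),np.degrees(np.arctan2(vp[1],vp[0])),np.degrees(np.arctan2(vn[1],vn[0]))
E
python3 - <<'E'
from plant import eyes
from m2 import *
for n in ('top','side'):
    c=eyes.calibration(n);p=np.load(f'pics/{n}0_p.npy');d=np.load(f'pics/{n}0_d.npy')
    print(n,'jug',jug(c,p,d,(.645,.14),.042))
c=eyes.calibration('top');p=np.load(f'pics/top0_p.npy');d=np.load(f'pics/top0_d.npy')
print('lamp',lamp(c,p,d,(.445,-.337),.056))
print('holes',np.round(atz(c,[[385,221.2],[393,206.3],[375.3,238.3]],.084),4))
E
```

```text
top jug (array([0.64652788, 0.1456413 ]), np.float64(0.04184647711747499), 87, np.float64(-115.55547693844836), 76)
side jug (array([0.64640177, 0.14778288]), np.float64(0.04174075966045851), 78, np.float64(-116.65752552690766), 73)
lamp (array([ 0.44015871, -0.33643803]), np.float64(0.06093781466250947), np.float64(-28.8722226189096), np.float64(0.06299204953612211), np.float64(-0.04964209829652032), np.float64(-28.978485316095075), np.float64(151.24829489076822))
holes [[ 0.4443 -0.34    0.084 ]
 [ 0.4842 -0.3618  0.084 ]
 [ 0.3987 -0.3138  0.084 ]]
```

```bash
cat > st.py <<'E'
from plant import env
import numpy as np
from scipy.spatial.transform import Rotation as Ro
def st(tgt=None,jaw=None):
    o=env.get_obs(); R=Ro.from_euler('xyz',o['orientation']).as_matrix()
    p=np.array(o['position'])*1000; z=R[:,2]; ja=np.degrees(np.arctan2(z[1],z[0]))
    print('t',round(float(o['time']),2),'pos',np.round(p,1),'fwd',np.round(R[:,0],3),'jaw deg',round(ja,1),'F',np.round(o['ft_force'],1),'M',np.round(o['torque'],2),'w mm',round(o['grip_width']*1000,1))
    print('q',np.round(o['q'],3))
    if tgt is not None: print('to go mm',np.round(np.array(tgt)-p[:len(tgt)],1))
    if jaw is not None:
        print('turn deg',round((jaw-ja+90)%180-90,1))
E
python3 -c "
from st import *
st((627,-137,200))"
```

```text
t 0.1 pos [ 153.8 -605.2  230.2] fwd [-0.     0.002 -1.   ] jaw deg -75.7 F [0.2 0.2 0.3] M [0.01 0.04 0.01] w mm 85.4
q [-1.441  0.053  1.614 -0.     1.476 -0.119]
to go mm [473.2 468.2 -30.2]
```

>>> arm_command --rows '[34, 34, 0, 3.5, 1, 34, 34, 0, 3.5, 1, 34, 34, 0, 3.5, 1, 34, 34, 0, 3.5, 1, 34, 34, 0, 3.5, 1, 34, 34, 0, 3.5, 1, 34, 34, 0, 3.5, 1, 34, 34, 0, 3.5, 1]'

```text
time: 0.9
position: [0.428, -0.324, 0.2251]
orientation: [3.131, 1.563, 2.305]
ft_force: [-0.4, -0.2, 0.8]
grip_width: 0.0855
```

```bash
python3 -c "
from st import *
st((627,-137,200),-27)"
```

```text
t 0.9 pos [ 428.  -324.   225.1] fwd [-0.005  0.005 -1.   ] jaw deg -47.3 F [-0.4 -0.2  0.8] M [-0.05  0.   -0.02] w mm 85.5
q [-0.787 -0.15   1.819  0.     1.48   0.039]
to go mm [199.  187.  -25.1]
turn deg 20.3
```

>>> arm_command --rows '[33, 31, 0, 3.4, 1, 33, 31, 0, 3.4, 1, 33, 31, 0, 3.4, 1, 33, 31, 0, 3.4, 1, 33, 31, 0, 3.4, 1, 25, 24, 0, 3.4, 1, 0, 0, 0, 0, 1]'

```text
time: 1.6
position: [0.6256, -0.13, 0.2211]
orientation: [3.106, 1.559, 2.659]
ft_force: [-0.5, 0.6, -0.1]
grip_width: 0.0858
```

```bash
python3 - <<'E'
from st import *
from plant import eyes
import cv2
st((627,-137,200),-27)
for n in ('top','side'):
    p,d=eyes.grab_frame(n); np.save(f'pics/{n}1_p.npy',p); np.save(f'pics/{n}1_d.npy',d)
    r=(230,100,390,220) if n=='top' else (180,60,340,240)
    cv2.imwrite(f'pics/{n}1.png',cv2.resize(p[r[1]:r[3],r[0]:r[2],::-1],None,fx=4,fy=4 if n=='top' else 3.3,interpolation=cv2.INTER_CUBIC))
E
```

```text
t 1.6 pos [ 625.6 -130.   221.1] fwd [-0.01   0.005 -1.   ] jaw deg -25.6 F [-0.5  0.6 -0.1] M [-0.08  0.01 -0.02] w mm 85.8
q [-0.322  0.099  1.582  0.002  1.473  0.124]
to go mm [  1.4  -7.  -21.1]
turn deg -1.4
```

View pics/top1.png

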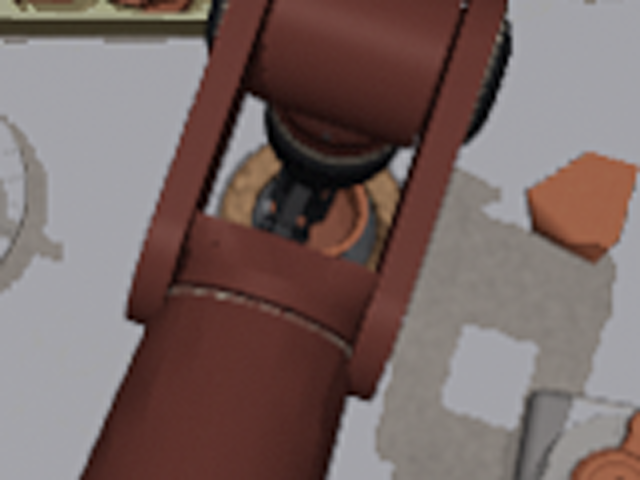

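View pics/side1.png

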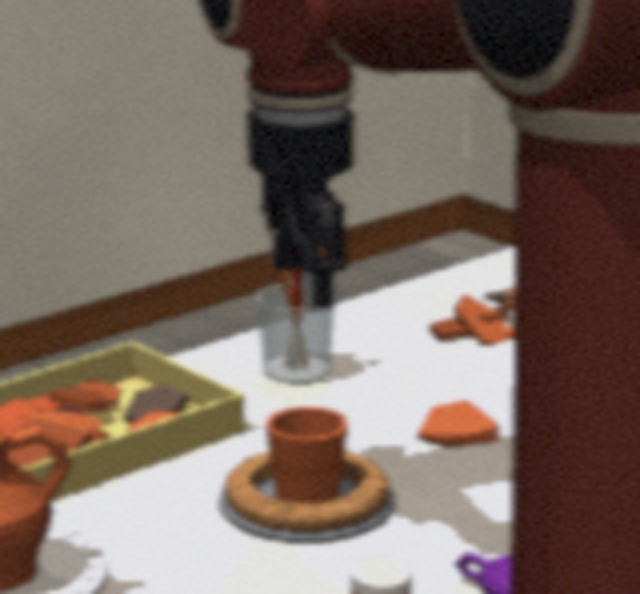

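```bash
python3 - <<'E'
from st import *
from plant import eyes
from meas import *
o=env.get_obs(); tcp=np.array(o['position']); R=Ro.from_euler('xyz',o['orientation']).as_matrix()
for n in ('top','side'):
    c=eyes.calibration(n); d=np.load(f'pics/{n}1_d.npy'); p=np.load(f'pics/{n}1_p.npy'); P,hsv=get(c,p,d)
    m=near(P,tcp[:2],.09)&(P[...,2]>.225)&(P[...,2]<.40)&(p.max(2)<70)
    q=(P[m]-tcp)@R  # tool frame x fwd, y, z jaw
    print(n,m.sum())
    for lo,hi in ((-.03,.0),(-.045,-.03),(-.07,-.045),(-.09,-.07),(-.12,-.09)):
        s=q[(q[:,0]>lo)&(q[:,0]<hi)]
        if len(s)>3: print(lo,len(s),'y',np.round(np.percentile(s[:,1],[2,50,98]),4),'z',np.round(np.percentile(s[:,2],[2,20,50,80,98]),4))
    print('xmax',np.round(np.percentile(q[:,0],[90,99,100]),4))
E
```

```text
top 382
-0.09 49 y [-0.0137 -0.0037  0.0181] z [-0.0435 -0.0406 -0.038  -0.0346 -0.031 ]
-0.12 115 y [-0.0129  0.0015  0.0158] z [-0.0631 -0.0587 -0.0476 -0.0372 -0.0274]
xmax [-0.0834 -0.0731 -0.056 ]
side 992
-0.03 45 y [-0.0068  0.003   0.0125] z [-0.0563 -0.0532  0.0418  0.0447  0.05  ]
-0.045 49 y [-0.0038  0.0032  0.0124] z [-0.0588 -0.056  -0.0513  0.0439  0.0463]
-0.07 93 y [-0.0092  0.0064  0.0152] z [-0.0754 -0.071  -0.052   0.0414  0.0506]
-0.09 107 y [-0.0079  0.0128  0.0198] z [-0.0743 -0.0713 -0.0426 -0.0195  0.0563]
-0.12 228 y [-0.0093  0.0113  0.0219] z [-0.0719 -0.0675 -0.0408 -0.0149  0.047 ]
xmax [-0.0476 -0.0189 -0.0139]
```

>>> arm_command --rows '[1, -7, 0, 0, 1, 0, 0, -30, 0, 1, 0, 0, -30, 0, 1, 0, 0, 0, 0, 1]'

```text
time: 2.1
position: [0.6221, -0.1461, 0.1611]
orientation: [-2.848, 1.561, 2.977]
ft_force: [-0.6, 0.2, -0.8]
grip_width: 0.0852
```

```bash
python3 -c "
from st import *
st((627,-137.5,46),-27)"
```

```text
t 2.1 pos [ 622.1 -146.1  161.1] fwd [-0.01   0.002 -1.   ] jaw deg -26.3 F [-0.6  0.2 -0.8] M [0.   0.01 0.01] w mm 85.2
q [-0.346  0.142  1.636 -0.002  1.373  0.113]
to go mm [   4.9    8.6 -115.1]
turn deg -0.7
```

>>> arm_command --rows '[0, 0, 0, 0, 1, 4, 7, 0, 0, 1, 0, 0, 0, 0, 1, 0, 0, 0, 0, 1]'

```text
time: 2.5
position: [0.627, -0.1422, 0.1662]
orientation: [-2.542, 1.566, -3.005]
ft_force: [0.7, 0.1, -0.5]
grip_width: 0.0853
```

```bash
python3 -c "
from st import *
st((627,-137.5,46),-27)"
```

```text
t 2.5 pos [ 627.  -142.2  166.2] fwd [-0.004 -0.001 -1.   ] jaw deg -26.6 F [ 0.7  0.1 -0.5] M [ 0.03 -0.04 -0.07] w mm 85.3
q [-0.338  0.143  1.626 -0.002  1.376  0.126]
to go mm [  -0.     4.7 -120.2]
turn deg -0.4
```

>>> arm_command --rows '[0, 5, 0, 0, 1, 0, 2, -25, 0, 1, 0, 0, -25, 0, 1, 0, 0, -25, 0, 1, 0, 0, 0, 0, 1, 0, 0, 0, 0, 1]'

```text
time: 3.1
position: [0.631, -0.1337, 0.0966]
orientation: [-0.063, 1.563, -0.525]
ft_force: [1.3, -0.7, 0.7]
grip_width: 0.0854
```

```bash
python3 -c "
from st import *
st((627,-137.5,46),-27)"
```

```text
t 3.1 pos [ 631.  -133.7   96.6] fwd [ 0.007 -0.004 -1.   ] jaw deg -26.4 F [ 1.3 -0.7  0.7] M [ 0.01 -0.    0.01] w mm 85.4
q [-0.323  0.208  1.676 -0.002  1.25   0.139]
to go mm [ -4.   -3.8 -50.6]
turn deg -0.6
```

>>> arm_command --rows '[-3, -3, 0, 0, 1, 0, 0, 0, 0, 1, 0, 0, 0, 0, 1]'

```text
time: 3.4
position: [0.6299, -0.1374, 0.101]
orientation: [0.02, 1.557, -0.441]
ft_force: [-0.5, 0.6, 0.4]
grip_width: 0.0857
```

```bash
python3 -c "
from st import *
st((627,-137.5,46),-27)"
```

```text
t 3.4 pos [ 629.9 -137.4  101. ] fwd [ 0.012 -0.006 -1.   ] jaw deg -26.4 F [-0.5  0.6  0.4] M [ 0.04  0.03 -0.03] w mm 85.7
q [-0.329  0.199  1.679 -0.002  1.25   0.132]
to go mm [ -2.9  -0.1 -55. ]
turn deg -0.6
```

>>> arm_command --rows '[-2, 0, 0, 0, 1, 0, 0, 0, 0, 1]'

```text
time: 3.6
position: [0.6287, -0.1378, 0.1029]
orientation: [0.038, 1.554, -0.423]
ft_force: [0.0, 0.2, 0.2]
grip_width: 0.0855
```

```bash
python3 -c "
from st import *
st((627,-137.5,46),-27)
for i in range(4):
    o=env.get_obs(); print(np.round(o['position'],4),np.round(o['joint_velocities'],3))"
```

```text
t 3.6 pos [ 628.7 -137.8  102.9] fwd [ 0.015 -0.007 -1.   ] jaw deg -26.4 F [0.  0.2 0.2] M [-0.    0.   -0.06] w mm 85.5
q [-0.331  0.193  1.683 -0.002  1.25   0.131]
to go mm [ -1.7   0.3 -56.9]
turn deg -0.6
[ 0.6287 -0.1378  0.1029] [-0.    -0.003 -0.01   0.002 -0.002  0.001]
[ 0.6287 -0.1378  0.1029] [-0.    -0.003 -0.01   0.002 -0.002  0.001]
[ 0.6287 -0.1378  0.1029] [-0.    -0.003 -0.01   0.002 -0.002  0.001]
[ 0.6287 -0.1378  0.1029] [-0.    -0.003 -0.01   0.002 -0.002  0.001]
```

>>> arm_command --rows '[-1, 0, -20, 0, 1, -1, 0, -20, 0, 1, 0, 0, -15, 0, 1, 0, 0, 0, 0, 1]'

```text
time: 4.0
position: [0.6281, -0.1385, 0.0489]
orientation: [0.066, 1.549, -0.396]
ft_force: [-0.9, -0.0, 0.4]
grip_width: 0.0855
```

```bash
python3 -c "
from st import *
st((627,-137.5,46),-27)
for i in range(1):
    o=env.get_obs(); print(np.round(o['position'],4),np.round(o['joint_velocities'],3))"
```

```text
t 4.0 pos [ 628.1 -138.5   48.9] fwd [ 0.02  -0.008 -1.   ] jaw deg -26.4 F [-0.9 -0.   0.4] M [ 0.02 -0.   -0.07] w mm 85.5
q [-3.320e-01  2.530e-01  1.712e+00 -1.000e-03  1.155e+00  1.300e-01]
to go mm [-1.1  1.  -2.9]
turn deg -0.6
[ 0.6281 -0.1385  0.0489] [-0.001 -0.017 -0.019 -0.001  0.004  0.001]
```

>>> arm_command --rows '[-1, 1, -1, 0, 0, 0, 0, 0, 0, 0, 0, 0, 0, 0, 0, 0, 0, 0, 0, 0]'

```text
time: 4.4
position: [0.6282, -0.1376, 0.0498]
orientation: [0.075, 1.547, -0.387]
ft_force: [-0.7, 0.1, -2.0]
grip_width: 0.0628
```

```bash
python3 -c "
from st import *
st((627,-137.5,46),-27)
for i in range(1):
    o=env.get_obs(); print(np.round(o['position'],4),np.round(o['joint_velocities'],3))"
```

```text
t 4.4 pos [ 628.2 -137.6   49.8] fwd [ 0.022 -0.009 -1.   ] jaw deg -26.4 F [-0.7  0.1 -2. ] M [ 0.04  0.02 -0.02] w mm 62.8
q [-3.310e-01  2.500e-01  1.714e+00 -1.000e-03  1.154e+00  1.310e-01]
to go mm [-1.2  0.1 -3.8]
turn deg -0.6
[ 0.6282 -0.1376  0.0498] [ 0.001 -0.004 -0.001 -0.     0.002 -0.001]
```

>>> arm_command --rows '[0, 0, 12, 0, 0, 0, 0, 25, 0, 0, 0, 0, 30, 0, 0, -5, 0, 30, 0, 0, -10, 5, 30, 0, 0, -15, 10, 15, 0, 0]'

```text
time: 5.0
position: [0.5955, -0.1223, 0.1975]
orientation: [0.049, 1.551, -0.414]
ft_force: [0.6, 0.3, -1.2]
grip_width: 0.0629
```

```bash
python3 -c "
from st import *
st((434,358,180),-26)
for i in range(1):
    o=env.get_obs(); print(np.round(o['position'],4),np.round(o['joint_velocities'],3))"
```

```text
t 5.0 pos [ 595.5 -122.3  197.5] fwd [ 0.018 -0.008 -1.   ] jaw deg -26.5 F [ 0.6  0.3 -1.2] M [ 0.03  0.   -0.03] w mm 62.9
q [-0.324  0.023  1.701 -0.002  1.399  0.139]
to go mm [-161.5  480.3  -17.5]
turn deg 0.5
[ 0.5955 -0.1223  0.1975] [ 0.079 -0.526  0.29   0.003  0.257  0.079]
```

>>> arm_command --rows '[-12, 25, 0, 0, 0, -15, 38, 0, 0, 0, -15, 40, 0, 0, 0, -15, 40, 0, 0, 0, -15, 40, 0, 0, 0, -15, 40, 0, 0, 0, -15, 40, 0, 0, 0, -12, 40, 0, 0, 0]'

```text
time: 5.8
position: [0.4792, 0.1859, 0.2138]
orientation: [0.206, 1.529, -0.266]
ft_force: [0.9, 0.7, -1.6]
grip_width: 0.0628
```

```bash
python3 -c "
from st import *
st((434,358,180),-26)
for i in range(1):
    o=env.get_obs(); print(np.round(o['position'],4),np.round(o['joint_velocities'],3))"
```

```text
t 5.8 pos [479.2 185.9 213.8] fwd [ 0.041 -0.011 -0.999] jaw deg -27.1 F [ 0.9  0.7 -1.6] M [ 0.01 -0.03  0.03] w mm 62.8
q [ 0.236 -0.23   1.907 -0.02   1.427  0.711]
to go mm [-45.2 172.1 -33.8]
turn deg 1.1
[0.4792 0.1859 0.2138] [ 0.867  0.037 -0.053 -0.032  0.006  0.862]
```

>>> arm_command --rows '[-11, 40, 0, 0, 0, -11, 40, 0, 0, 0, -11, 40, 0, 0, 0, -9, 30, 0, 0, 0, 0, 5, -5, 0, 0, 0, 0, 0, 0, 0, 0, 0, 0, 0, 0]'

```text
time: 6.5
position: [0.4324, 0.3513, 0.2166]
orientation: [0.352, 1.521, -0.113]
ft_force: [-0.2, -0.3, -1.7]
grip_width: 0.063
```

```bash
python3 - <<'E'
from st import *
from plant import eyes
import cv2
st((434,358,60),-26)
o=env.get_obs(); print(np.round(o['position'],4),np.round(o['joint_velocities'],3))
p,d=eyes.grab_frame('side'); np.save('pics/side2_p.npy',p); np.save('pics/side2_d.npy',d)
cv2.imwrite('pics/side2.png',cv2.resize(p[150:370,60:280,::-1],None,fx=2.7,fy=2.7,interpolation=cv2.INTER_CUBIC))
p,d=eyes.grab_frame('top'); np.save('pics/top2_p.npy',p); np.save('pics/top2_d.npy',d)
cv2.imwrite('pics/top2.png',p[:,:,::-1])
E
```

```text
t 6.5 pos [432.4 351.3 216.6] fwd [ 0.05  -0.006 -0.999] jaw deg -26.7 F [-0.2 -0.3 -1.7] M [-0.02  0.01 -0.02] w mm 63.0
q [ 0.564 -0.123  1.81  -0.032  1.416  1.034]
to go mm [   1.6    6.7 -156.6]
turn deg 0.7
[0.4324 0.3513 0.2166] [-0.001  0.     0.007 -0.004  0.005 -0.003]
```

View pics/side2.png

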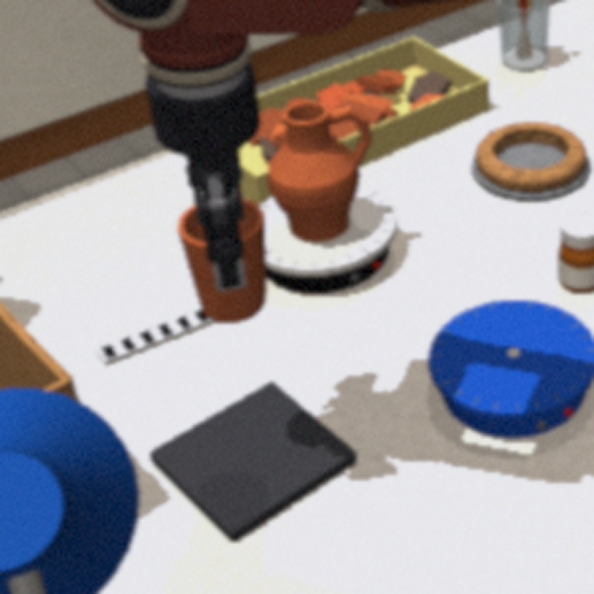

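View pics/top2.png

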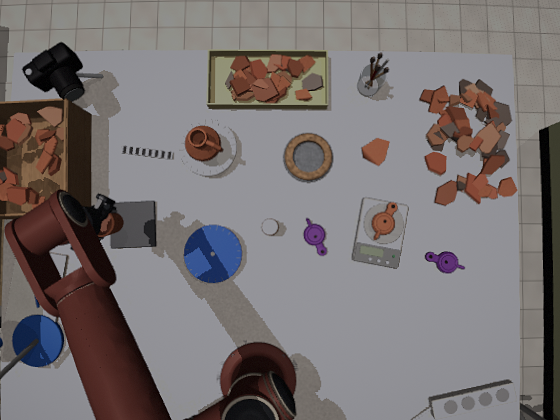

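>>> arm_command --rows '[0, 3, -20, 0, 0, 0, 3, -30, 0, 0, 0, 0, -30, 0, 0, 0, 0, -30, 0, 0, 0, 0, -15, 0, 0, 0, 0, 0, 0, 0]'

```text
time: 7.2
position: [0.4372, 0.3512, 0.0916]
orientation: [0.41, 1.515, -0.067]
ft_force: [-0.8, -0.4, -1.9]
grip_width: 0.0629
```

```bash
python3 - <<'E'
from st import *
st((434,358,57),-26)
o=env.get_obs(); print(np.round(o['position'],4),np.round(o['joint_velocities'],3))
E
```

```text
t 7.2 pos [437.2 351.2  91.6] fwd [ 0.056 -0.004 -0.998] jaw deg -27.4 F [-0.8 -0.4 -1.9] M [0.04 0.05 0.01] w mm 62.9
q [ 0.561  0.003  1.908 -0.035  1.185  1.05 ]
to go mm [ -3.2   6.8 -34.6]
turn deg 1.4
[0.4372 0.3512 0.0916] [-0.015 -0.012 -0.007 -0.002  0.008 -0.001]
```

>>> arm_command --rows '[-1, 4, -15, 0, 0, -1, 3, -13, 0, 0, 0, 0, 0, 0, 0]'

```text
time: 7.5
position: [0.4375, 0.3591, 0.0649]
orientation: [0.463, 1.51, -0.016]
ft_force: [-0.3, 0.2, -2.0]
grip_width: 0.0628
```

```bash
python3 - <<'E'
from st import *
st((434,358,57),-26)
o=env.get_obs(); print(np.round(o['position'],4),np.round(o['joint_velocities'],3))
E
```

```text
t 7.5 pos [437.5 359.1  64.9] fwd [ 0.06  -0.001 -0.998] jaw deg -27.5 F [-0.3  0.2 -2. ] M [-0.03  0.11 -0.01] w mm 62.8
q [ 0.572  0.048  1.912 -0.037  1.132  1.067]
to go mm [-3.5 -1.1 -7.9]
turn deg 1.5
[0.4375 0.3591 0.0649] [-0.003 -0.012 -0.02  -0.005  0.006 -0.   ]
```

>>> arm_command --rows '[0, 0, -5, 0, 0, 0, 0, -3, 0, 0]'

```text
time: 7.7
position: [0.4385, 0.3601, 0.0579]
orientation: [0.486, 1.508, 0.008]
ft_force: [-0.8, 0.3, -1.4]
grip_width: 0.0627
```

>>> arm_command --rows '[0, 0, -2, 0, 0, 0, 0, -2, 0, 0]'

```text
time: 7.9
position: [0.4398, 0.3616, 0.0561]
orientation: [0.531, 1.505, 0.052]
ft_force: [-2.2, 0.2, 10.2]
grip_width: 0.0629
```

>>> arm_command --rows '[0, 0, 0, 0, 0.82, 0, 0, 0, 0, 0.82, 0, 0, 0, 0, 1, 0, 0, 0, 0, 1]'

```text
time: 8.3
position: [0.4413, 0.3623, 0.058]
orientation: [0.552, 1.501, 0.073]
ft_force: [0.1, 0.0, 0.1]
grip_width: 0.0857
```

```bash
python3 - <<'E'
from st import *
st((434,358,57),-26)
o=env.get_obs(); print(np.round(o['position'],4),np.round(o['joint_velocities'],3))
E
```

```text
t 8.3 pos [441.3 362.3  58. ] fwd [ 0.069  0.005 -0.998] jaw deg -27.5 F [0.1 0.  0.1] M [-0.06 -0.02 -0.  ] w mm 85.7
q [ 0.573  0.062  1.911 -0.037  1.108  1.068]
to go mm [-7.3 -4.3 -1. ]
turn deg 1.5
[0.4413 0.3623 0.058 ] [-0.    -0.002 -0.001 -0.     0.     0.   ]
```

>>> arm_command --rows '[0, 0, 20, 0, 1, 0, 0, 30, 0, 1, 0, 0, 30, 0, 1, 0, 0, 40, 0, 1, 0, 0, 40, 8, 1, 0, 0, 30, 8.5, 1, 10, 0, 10, 8.5, 1, 10, 0, 0, 8.5, 1]'

```text
time: 9.1
position: [0.4573, 0.3602, 0.2641]
orientation: [0.42, 1.504, 0.537]
ft_force: [0.9, 0.2, -0.8]
grip_width: 0.0853
```

```bash
python3 - <<'E'
from st import *
from plant import eyes
import cv2
st((646.5,145.5,250),154)
o=env.get_obs(); print(np.round(o['position'],4),np.round(o['joint_velocities'],3))
p,d=eyes.grab_frame('side'); np.save('pics/side3_p.npy',p); np.save('pics/side3_d.npy',d)
cv2.imwrite('pics/side3.png',cv2.resize(p[150:370,60:280,::-1],None,fx=2.7,fy=2.7,interpolation=cv2.INTER_CUBIC))
E
```

```text
t 9.1 pos [457.3 360.2 264.1] fwd [ 0.058  0.034 -0.998] jaw deg 6.7 F [ 0.9  0.2 -0.8] M [ 0.01  0.04 -0.  ] w mm 85.3
q [ 0.539 -0.111  1.72  -0.     1.466  0.422]
to go mm [ 189.2 -214.7  -14.1]
turn deg -32.7
[0.4573 0.3602 0.2641] [-0.136  0.162 -0.175  0.105 -0.016 -1.622]
```

View pics/side3.png

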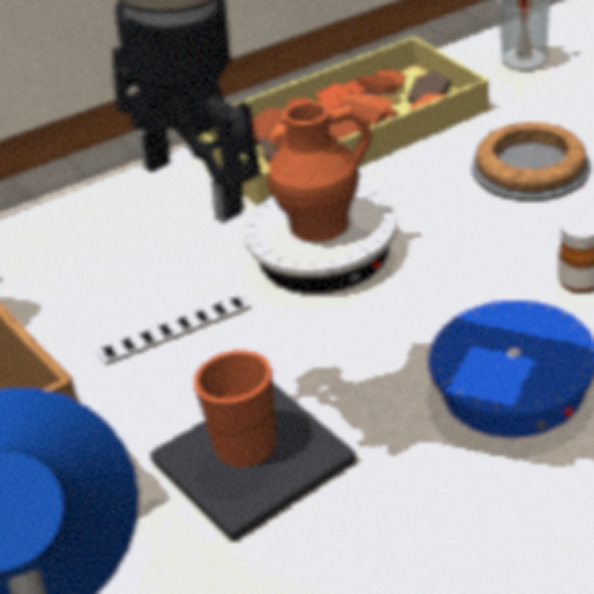

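>>> arm_command --rows '[8, -8, 0, 8.5, 1, 10, -12, 0, 8.5, 1, 10, -12, 0, 8.5, 1, 10, -12, 0, 8.5, 1, 10, -12, 0, 8.5, 1, 10, -12, 0, 8.5, 1, 10, -12, 0, 8.5, 1, 10, -12, 0, 8.5, 1]'

```text
time: 9.95
position: [0.5348, 0.2648, 0.2589]
orientation: [0.533, 1.508, 1.847]
ft_force: [-0.2, -0.7, -0.5]
grip_width: 0.0853
```

```bash
python3 - <<'E'
from st import *
st((646.5,145.5,250),154)
E
```

```text
t 9.95 pos [534.8 264.8 258.9] fwd [-0.017  0.061 -0.998] jaw deg 75.2 F [-0.2 -0.7 -0.5] M [-0.   -0.04  0.02] w mm 85.3
q [ 0.305 -0.036  1.657  0.063  1.519 -1.012]
to go mm [ 111.7 -119.3   -8.9]
turn deg 78.8
```

>>> arm_command --rows '[12, -14, 0, 8.5, 1, 12, -14, 0, 8.5, 1, 12, -14, 0, 8.5, 1, 12, -14, 0, 8.5, 1, 12, -14, 0, 8.5, 1, 12, -14, 0, 8.5, 1, 12, -14, 0, 8.5, 1, 12, -10, 0, 8.5, 1]'

```text
time: 10.75
position: [0.6301, 0.1514, 0.2517]
orientation: [0.678, 1.499, -3.092]
ft_force: [0.4, -0.5, 0.2]
grip_width: 0.0857
```

```bash
python3 - <<'E'
from st import *
st((646.5,145.5,230),154)
E
```

```text
t 10.75 pos [630.1 151.4 251.7] fwd [-0.072 -0.004 -0.997] jaw deg 143.9 F [ 0.4 -0.5  0.2] M [ 0.05 -0.03 -0.  ] w mm 85.7
q [ 0.119  0.141  1.486  0.005  1.586 -2.394]
to go mm [ 16.4  -5.9 -21.7]
turn deg 10.1
```

>>> arm_command --rows '[8, -3, 0, 5, 1, 5, -2, 0, 5, 1, 0, 0, 0, 0, 1, 0, 0, 0, 0, 1, 0, 0, 0, 0, 1, 0, 0, 0, 0, 1]'

```text
time: 11.35
position: [0.6419, 0.145, 0.2471]
orientation: [0.69, 1.491, -2.914]
ft_force: [0.7, -0.9, 0.2]
grip_width: 0.0853
```

```bash
python3 - <<'E'
from st import *
st((646.5,145.5,230),154)
E
```

```text
t 11.35 pos [641.9 145.  247.1] fwd [-0.077 -0.018 -0.997] jaw deg 153.4 F [ 0.7 -0.9  0.2] M [ 0.02 -0.08  0.04] w mm 85.3
q [ 0.113  0.173  1.459 -0.009  1.589 -2.566]
to go mm [  4.6   0.5 -17.1]
turn deg 0.6
```

>>> arm_command --rows '[0, 0, 0, 0, 1, 0, 0, 0, 0, 1, 0, 0, 0, 0, 1, 0, 0, 0, 0, 1]'

```text
time: 11.75
position: [0.6414, 0.1455, 0.2475]
orientation: [0.691, 1.492, -2.915]
ft_force: [-0.2, 1.0, -0.5]
grip_width: 0.0855
```

```bash
python3 - <<'E'
from st import *
st((646.5,145.5,230),154)
o=env.get_obs(); print(np.round(o['position'],5),np.round(o['joint_velocities'],4),np.round(o['q'],4),np.round(o['joint_torque'],2))
E
```

```text
t 11.75 pos [641.4 145.5 247.5] fwd [-0.077 -0.018 -0.997] jaw deg 153.3 F [-0.2  1.  -0.5] M [ 0.01 -0.04  0.09] w mm 85.5
q [ 0.114  0.171  1.459 -0.009  1.589 -2.564]
to go mm [  5.1   0.  -17.5]
turn deg 0.7
[0.64143 0.14546 0.24751] [ 0.0011 -0.001  -0.0012 -0.0001 -0.      0.0022] [ 0.1138  0.1712  1.4595 -0.0089  1.5895 -2.5639] [ 1.000e-02 -4.459e+01 -3.709e+01 -3.000e-02  2.500e-01 -0.000e+00]
```

>>> arm_command --rows '[-5, -20, 0, 0, 1, 0, -40, 0, 0, 1, 0, -40, 0, 0, 1, 0, -35, 0, 0, 1, 0, -5, 0, 0, 1, 0, 0, 0, 0, 1]'

```text
time: 12.35
position: [0.6342, -0.0024, 0.248]
orientation: [0.711, 1.492, -2.894]
ft_force: [-0.0, 0.4, -0.1]
grip_width: 0.0853
```

```bash
python3 - <<'E'
from st import *
st((640,0,80),154)
E
```

```text
t 12.35 pos [634.2  -2.4 248. ] fwd [-0.076 -0.019 -0.997] jaw deg 153.4 F [-0.   0.4 -0.1] M [ 0.02 -0.02 -0.01] w mm 85.3
q [-0.109  0.115  1.52  -0.028  1.58  -2.786]
to go mm [   5.8    2.4 -168. ]
turn deg 0.6
```

>>> arm_command --rows '[0, 0, -25, 0, 1, 0, 0, -30, 0, 1, 0, 0, -30, 0, 1, 0, 0, -30, 0, 1, 0, 0, -20, 0, 1, 0, 0, 0, 0, 1]'

```text
time: 12.95
position: [0.6341, 0.0016, 0.1117]
orientation: [0.717, 1.498, -2.884]
ft_force: [-0.4, -0.2, -0.3]
grip_width: 0.0855
```

```bash
python3 - <<'E'
from st import *
st((640,0,80),154)
E
```

```text
t 12.95 pos [634.1   1.6 111.7] fwd [-0.071 -0.019 -0.997] jaw deg 153.6 F [-0.4 -0.2 -0.3] M [ 0.01 -0.02  0.02] w mm 85.5
q [-0.103  0.216  1.641 -0.026  1.353 -2.779]
to go mm [  5.9  -1.6 -31.7]
turn deg 0.4
```

>>> arm_command --rows '[0, 0, -20, 0, 1, 0, 0, 0, 0, 1, 0, 0, 0, 0, 1, 0, 0, 0, 0, 1, 0, 0, 0, 0, 1, 0, 0, 0, 0, 1]'

```text
time: 13.55
position: [0.638, 0.0038, 0.0995]
orientation: [0.765, 1.507, -2.833]
ft_force: [0.4, 0.2, -0.1]
grip_width: 0.0854
```

```bash
python3 - <<'E'
from st import *
st((640,0,80),154)
E
```

```text
t 13.55 pos [638.    3.8  99.5] fwd [-0.061 -0.019 -0.998] jaw deg 153.8 F [ 0.4  0.2 -0.1] M [-0.04 -0.03  0.01] w mm 85.4
q [-0.1    0.232  1.644 -0.026  1.324 -2.777]
to go mm [  2.   -3.8 -19.5]
turn deg 0.2
```

>>> arm_command --rows '[0, 0, 0, 0, 1, 0, 0, 0, 0, 1, 0, 0, 0, 0, 1, 0, 0, 0, 0, 1, 0, 0, 0, 0, 1, 0, 0, 0, 0, 1]'

```text
time: 14.15
position: [0.6389, 0.0035, 0.1012]
orientation: [0.781, 1.509, -2.818]
ft_force: [-0.4, 0.0, 0.7]
grip_width: 0.0854
```

```bash
python3 - <<'E'
from st import *
st((640,0,80),154)
E
```

```text
t 14.15 pos [638.9   3.5 101.2] fwd [-0.058 -0.02  -0.998] jaw deg 153.8 F [-0.4  0.   0.7] M [ 0.03 -0.03 -0.03] w mm 85.4
q [-0.1    0.23   1.643 -0.026  1.325 -2.777]
to go mm [  1.1  -3.5 -21.2]
turn deg 0.2
```

>>> arm_command --rows '[0, 0, 50, 0, 1, 0, 0, 50, 0, 1, 0, 0, 50, 0, 1, 0, 0, 0, 0, 1, 0, 0, 0, 0, 1]'

```text
time: 14.65
position: [0.6353, 0.0037, 0.2532]
orientation: [0.74, 1.503, -2.859]
ft_force: [0.2, -0.9, -0.9]
grip_width: 0.0849
```

```bash
python3 - <<'E'
from st import *
st((640,0,80),154)
E
```

```text
t 14.65 pos [635.3   3.7 253.2] fwd [-0.065 -0.019 -0.998] jaw deg 153.8 F [ 0.2 -0.9 -0.9] M [ 0.03 -0.01 -0.02] w mm 84.9
q [-0.1    0.108  1.52  -0.025  1.577 -2.784]
to go mm [   4.7   -3.7 -173.2]
turn deg 0.2
```

>>> arm_command --rows '[0, 0, -50, 0, 1, 0, 0, 0, 0, 1, 0, 0, -50, 0, 1, 0, 0, 0, 0, 1, 0, 0, -35, 0, 1, 0, 0, 0, 0, 1]'

```text
time: 15.25
position: [0.6372, 0.0035, 0.1306]
orientation: [0.744, 1.503, -2.854]
ft_force: [-1.6, -0.0, -1.3]
grip_width: 0.0853
```

```bash
python3 - <<'E'
from st import *
st((640,0,80),154)
E
```

```text
t 15.25 pos [637.2   3.5 130.6] fwd [-0.065 -0.019 -0.998] jaw deg 153.8 F [-1.6 -0.  -1.3] M [-0.01 -0.01 -0.05] w mm 85.3
q [-0.1    0.201  1.625 -0.026  1.378 -2.779]
to go mm [  2.8  -3.5 -50.6]
turn deg 0.2
```

>>> arm_command --rows '[0, 0, 50, 0, 1, -30, 0, 40, 0, 1, -50, 0, 0, 0, 1, -50, 0, 0, 0, 1, -50, 0, 0, 0, 1, -10, 0, 0, 0, 1, 0, 0, 0, 0, 1]'

```text
time: 15.95
position: [0.4488, 0.0025, 0.2511]
orientation: [1.086, 1.53, -2.513]
ft_force: [0.9, -0.5, 0.3]
grip_width: 0.0854
```

```bash
python3 - <<'E'
from st import *
st((640,0,80),154)
E
```

```text
t 15.95 pos [448.8   2.5 251.1] fwd [-0.033 -0.024 -0.999] jaw deg 153.8 F [ 0.9 -0.5  0.3] M [ 0.05 -0.04  0.  ] w mm 85.4
q [-0.142 -0.375  1.96  -0.028  1.586 -2.827]
to go mm [ 191.2   -2.5 -171.1]
turn deg 0.2
```

>>> arm_command --rows '[30, 0, 0, 0, 1, 50, 0, 0, 0, 1, 50, 0, 0, 0, 1, 50, 0, 0, 0, 1, 10, 0, 0, 0, 1, 0, 0, 0, 0, 1]'

```text
time: 16.55
position: [0.6501, 0.0021, 0.2677]
orientation: [1.705, 1.542, -1.894]
ft_force: [-1.0, 0.2, 0.2]
grip_width: 0.0853
```

```bash
python3 - <<'E'
from st import *
st((640,0,80),154)
E
```

```text
t 16.55 pos [650.1   2.1 267.7] fwd [-0.009 -0.027 -1.   ] jaw deg 153.8 F [-1.   0.2  0.2] M [0.05 0.03 0.03] w mm 85.3
q [-0.099  0.098  1.504 -0.028  1.545 -2.783]
to go mm [ -10.1   -2.1 -187.7]
turn deg 0.2
```

>>> arm_command --rows '[0, 25, 0, 0, 1, 0, 40, 0, 0, 1, -2, 40, 0, 0, 1, -2, 30, 0, 0, 1, 0, 5, 0, 0, 1, 0, 0, 0, 0, 1]'

```text
time: 17.15
position: [0.6486, 0.1454, 0.2781]
orientation: [2.079, 1.544, -1.523]
ft_force: [-0.4, -0.2, 0.1]
grip_width: 0.0855
```

```bash
python3 - <<'E'
from st import *
st((646.5,145.5,140),154)
E
```

```text
t 17.15 pos [648.6 145.4 278.1] fwd [ 0.001 -0.027 -1.   ] jaw deg 153.6 F [-0.4 -0.2  0.1] M [ 0.04  0.07 -0.02] w mm 85.5
q [ 0.12   0.125  1.458 -0.027  1.56  -2.561]
to go mm [-2.100e+00  1.000e-01 -1.381e+02]
turn deg 0.4
```

>>> arm_command --rows '[0, 0, -25, 0, 1, 0, 0, -25, 0, 1, 0, 0, -20, 0, 1, 0, 0, 0, 0, 1, 0, 0, 0, 0, 1]'

```text
time: 17.65
position: [0.6508, 0.1396, 0.2132]
orientation: [2.377, 1.54, -1.231]
ft_force: [-0.2, 0.2, 0.5]
grip_width: 0.0857
```

```bash
python3 - <<'E'
from st import *
from plant import eyes
import cv2
from m2 import *
st((646.5,145.5,140),154)
p,d=eyes.grab_frame('side'); np.save('pics/side4_p.npy',p); np.save('pics/side4_d.npy',d)
cv2.imwrite('pics/side4.png',cv2.resize(p[120:270,100:260,::-1],None,fx=4,fy=4,interpolation=cv2.INTER_CUBIC))
c=eyes.calibration('side')
print(jug(c,p,d,(.645,.145),.042))
P,h=get(c,p,d); o=env.get_obs(); tcp=np.array(o['position']); R=Ro.from_euler('xyz',o['orientation']).as_matrix()
m=near(P,tcp[:2],.09)&(P[...,2]>.19)&(P[...,2]<.33)&(p.max(2)<75); q=(P[m]-tcp)@R
for lo,hi in ((-.03,.0),(-.045,-.03),(-.06,-.045)):
    s=q[(q[:,0]>lo)&(q[:,0]<hi)]
    if len(s)>3: print(lo,len(s),'y',np.round(np.percentile(s[:,1],[2,50,98]),4),'z',np.round(np.percentile(s[:,2],[2,20,50,80,98]),4))
E
```

```text
t 17.65 pos [650.8 139.6 213.2] fwd [ 0.01  -0.029 -1.   ] jaw deg 153.3 F [-0.2  0.2  0.5] M [0.04 0.06 0.06] w mm 85.7
q [ 0.112  0.155  1.533 -0.03   1.446 -2.56 ]
to go mm [ -4.3   5.9 -73.2]
turn deg 0.7
(array([0.64167315, 0.1420028 ]), np.float64(0.04314176050232807), 210, np.float64(145.17742499964393), 721)
-0.03 39 y [-0.0116  0.0013  0.0095] z [-0.0487 -0.0455  0.0484  0.0548  0.0568]
-0.045 32 y [-0.0073  0.0005  0.0071] z [0.0485 0.0527 0.0547 0.0556 0.0581]
-0.06 14 y [-0.01   -0.0006  0.0069] z [-0.0166  0.0527  0.0557  0.0572  0.067 ]
```

View pics/side4.png

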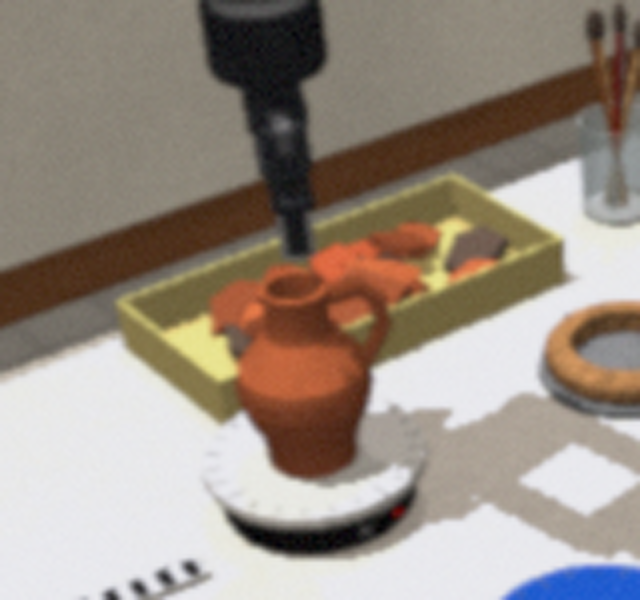

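>>> arm_command --rows '[-4, 5, 0, 0, 1, 0, 0, 0, 0, 1, -1, 1, -15, 0, 1, -1, 1, -15, 0, 1, 0, 0, 0, 0, 1]'

```text
time: 18.2
position: [0.6461, 0.1468, 0.1857]
orientation: [2.582, 1.538, -1.027]
ft_force: [-0.6, 0.0, -0.4]
grip_width: 0.0852
```

```bash
python3 - <<'E'
from st import *
st((646,145.8,140),154)
E
```

```text
t 18.2 pos [646.1 146.8 185.7] fwd [ 0.017 -0.028 -0.999] jaw deg 153.3 F [-0.6  0.  -0.4] M [ 0.   -0.02 -0.01] w mm 85.2
q [ 0.124  0.163  1.571 -0.03   1.394 -2.546]
to go mm [ -0.1  -1.  -45.7]
turn deg 0.7
```

>>> arm_command --rows '[0, 0, -15, 0, 1, -1, 0, -15, 0, 1, -1, 0, -13, 0, 1, 0, 0, 0, 0, 1]'

```text
time: 18.6
position: [0.6425, 0.1467, 0.1366]
orientation: [2.471, 1.539, -1.137]
ft_force: [1.0, 0.6, -0.3]
grip_width: 0.0856
```

```bash
python3 - <<'E'
from st import *
st((646,145.8,140),154)
E
```

```text
t 18.6 pos [642.5 146.7 136.6] fwd [ 0.013 -0.029 -0.999] jaw deg 153.3 F [ 1.   0.6 -0.3] M [-0.01  0.02 -0.01] w mm 85.6
q [ 0.125  0.199  1.616 -0.031  1.318 -2.543]
to go mm [ 3.5 -0.9  3.4]
turn deg 0.7
```

>>> arm_command --rows '[3, -1, 4, 0, 1, 0, 0, 0, 0, 1]'

```text
time: 18.8
position: [0.6455, 0.1455, 0.14]
orientation: [2.437, 1.539, -1.171]
ft_force: [-0.5, -0.9, 0.7]
grip_width: 0.0855
```

```bash
python3 - <<'E'
from st import *
st((646,145.8,140),154)
E
```

```text
t 18.8 pos [645.5 145.5 140. ] fwd [ 0.012 -0.029 -1.   ] jaw deg 153.3 F [-0.5 -0.9  0.7] M [ 0.01 -0.   -0.02] w mm 85.5
q [ 0.122  0.202  1.606 -0.031  1.325 -2.546]
to go mm [ 0.5  0.3 -0. ]
turn deg 0.7
```

Position is on target over the jug neck. Closing.

>>> arm_command --rows '[0, 0, 0, 0, 0, 0, 0, 0, 0, 0, 0, 0, 0, 0, 0, 0, 0, 0, 0, 0, 0, 0, 0, 0, 0]'

```text
time: 19.3
position: [0.6471, 0.1462, 0.1445]
orientation: [2.585, 1.539, -1.023]
ft_force: [-0.6, -0.2, -3.5]
grip_width: 0.042
```

```bash
python3 - <<'E'
from st import *
st((646,145.8,140),154)
E
```

```text
t 19.3 pos [647.1 146.2 144.5] fwd [ 0.017 -0.027 -0.999] jaw deg 153.3 F [-0.6 -0.2 -3.5] M [0.   0.03 0.03] w mm 42.0
q [ 0.122  0.199  1.601 -0.03   1.328 -2.546]
to go mm [-1.1 -0.4 -4.5]
turn deg 0.7
```

>>> arm_command --rows '[0, 0, 10, 0, 0, 0, 0, 20, 0, 0, 0, 0, 25, 0, 0, 0, 0, 15, 0, 0, 0, 0, 0, 0, 0]'

```text
time: 19.8
position: [0.6438, 0.1456, 0.2125]
orientation: [2.287, 1.541, -1.321]
ft_force: [0.9, 0.4, -2.2]
grip_width: 0.042
```

```bash
python3 - <<'E'
from st import *
from plant import eyes
import cv2
from m2 import *
st((628,-138,210),113)
p,d=eyes.grab_frame('side'); np.save('pics/side5_p.npy',p); np.save('pics/side5_d.npy',d)
cv2.imwrite('pics/side5.png',cv2.resize(p[100:270,100:260,::-1],None,fx=3.5,fy=3.5,interpolation=cv2.INTER_CUBIC))
E
```

```text
t 19.8 pos [643.8 145.6 212.5] fwd [ 0.007 -0.029 -1.   ] jaw deg 153.3 F [ 0.9  0.4 -2.2] M [ 0.04 -0.01 -0.02] w mm 42.0
q [ 0.122  0.145  1.546 -0.029  1.447 -2.549]
to go mm [ -15.8 -283.6   -2.5]
turn deg -40.3
```

View pics/side5.png

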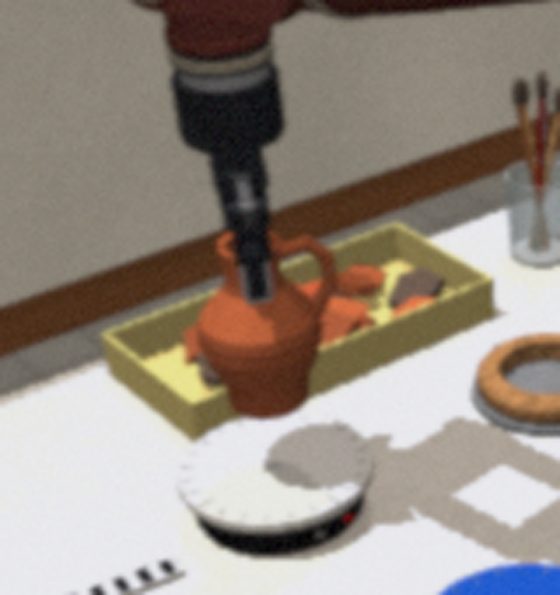

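```bash
cat > axis.py <<'E'
from m2 import *
def axis(c,p,d,xy,zlo,zhi,step=.008,rad=.06):
    P,hsv=get(c,p,d); t=terrmask(hsv)&near(P,xy,rad); out=[]
    for z in np.arange(zlo,zhi,step):
        q=P[t&(P[...,2]>=z)&(P[...,2]<z+step)]
        if len(q)<25: continue
        cc,r=fitcircle(q[:,:2])
        for _ in range(3):
            e=np.abs(np.hypot(*(q[:,:2]-cc).T)-r); k=e<max(.0015,2*np.median(e)); cc,r=fitcircle(q[k][:,:2])
        out.append((q[k][:,2].mean(),cc[0],cc[1],2*r,k.sum()))
    return np.array(out)
E
python3 - <<'E'
from plant import eyes
from axis import *
np.set_printoptions(suppress=True,precision=4)
c=eyes.calibration('side')
print('before'); print(axis(c,np.load('pics/side0_p.npy'),np.load('pics/side0_d.npy'),(.6465,.147),.042,.125))
print('lifted'); print(axis(c,np.load('pics/side5_p.npy'),np.load('pics/side5_d.npy'),(.6465,.147),.095,.19))
P,h=get(c,np.load('pics/side5_p.npy'),np.load('pics/side5_d.npy'))
t=terrmask(h)&near(P,(.6465,.147),.06)&(P[...,2]>.08); print('zmin,max',np.percentile(P[t][:,2],[0.5,1,2,98,99,99.5]))
P0,h0=get(c,np.load('pics/side0_p.npy'),np.load('pics/side0_d.npy')); t=terrmask(h0)&near(P0,(.6465,.147),.06)&(P0[...,2]>.03)
print('before z',np.percentile(P0[t][:,2],[0.5,1,2,98,99,99.5]))
E
```

```text
before
[[  0.0475   0.6438   0.1488   0.0551  26.    ]
 [  0.0546   0.647    0.1478   0.0616  38.    ]
 [  0.0621   0.648    0.1474   0.0649  30.    ]
 [  0.0692   0.6441   0.1485   0.0634  26.    ]
 [  0.0781   0.6455   0.1489   0.073   27.    ]
 [  0.0861   0.6473   0.148    0.0834  39.    ]
 [  0.0949   0.6454   0.1479   0.0875  41.    ]
 [  0.1019   0.6435   0.1492   0.0848  45.    ]
 [  0.11     0.6459   0.1472   0.0907  62.    ]
 [  0.1176   0.6478   0.1471   0.0897  81.    ]
 [  0.1258   0.6469   0.1469   0.0808 119.    ]]
lifted
[[ 0.1166  0.6439  0.1459  0.0596 22.    ]
 [ 0.123   0.643   0.1474  0.0602 31.    ]
 [ 0.1309  0.6417  0.1476  0.0604 35.    ]
 [ 0.1388  0.6397  0.1494  0.0599 27.    ]
 [ 0.1472  0.6439  0.1477  0.0762 30.    ]
 [ 0.155   0.6413  0.1476  0.0786 44.    ]
 [ 0.1631  0.6444  0.147   0.0895 50.    ]
 [ 0.1711  0.6452  0.1463  0.0943 62.    ]
 [ 0.1788  0.645   0.1463  0.0925 89.    ]
 [ 0.1869  0.6438  0.147   0.0883 91.    ]]
zmin,max [0.1163 0.1174 0.1211 0.5362 0.538  0.5394]
before z [0.0457 0.0473 0.0497 0.1828 0.1837 0.1844]
```

>>> arm_command --rows '[-1, -20, 0, -4, 0, -2, -35, 0, -6, 0, -2, -40, 0, -6, 0, -2, -40, 0, -6, 0, -2, -40, 0, -6, 0, -2, -40, 0, -6, 0, -2, -35, 0, -6, 0, 0, -20, 0, 0, 0]'

```text
time: 20.65
position: [0.6223, -0.1296, 0.1966]
orientation: [1.701, 1.535, -2.627]
ft_force: [0.7, -0.2, -3.5]
grip_width: 0.0421
```

```bash
python3 - <<'E'
from st import *
st((628,-137,150),113)
E
```

```text
t 20.65 pos [ 622.3 -129.6  196.6] fwd [-0.031 -0.018 -0.999] jaw deg 112.0 F [ 0.7 -0.2 -3.5] M [ 0.02 -0.1  -0.05] w mm 42.1
q [-0.311  0.118  1.603 -0.026  1.446 -2.262]
to go mm [  5.7  -7.4 -46.6]
turn deg 1.0
```

>>> arm_command --rows '[4, -5, 0, 0, 0, 0, 0, 0, 0, 0, 2, -1, -15, 0, 0, 1, 0, -15, 0, 0, 0, 0, 0, 0, 0]'

```text
time: 21.15
position: [0.6274, -0.1347, 0.1585]
orientation: [1.533, 1.53, -2.796]
ft_force: [-0.2, -0.0, -3.4]
grip_width: 0.0418
```

```bash
python3 - <<'E'
from st import *
from plant import eyes
from axis import *
np.set_printoptions(suppress=True,precision=4)
st((630.5,-138,108),113)
p,d=eyes.grab_frame('side'); np.save('pics/side6_p.npy',p); np.save('pics/side6_d.npy',d)
cv2.imwrite('pics/side6.png',cv2.resize(p[80:250,180:340,::-1],None,fx=3.5,fy=3.5,interpolation=cv2.INTER_CUBIC))
c=eyes.calibration('side')
print(axis(c,p,d,(.628,-.135),.045,.15))
E
```

```text
t 21.15 pos [ 627.4 -134.7  158.5] fwd [-0.039 -0.014 -0.999] jaw deg 112.0 F [-0.2 -0.  -3.4] M [ 0.06 -0.02 -0.01] w mm 41.8
q [-0.316  0.166  1.614 -0.026  1.393 -2.266]
to go mm [  3.1  -3.3 -50.5]
turn deg 1.0
[[ 0.0653  0.6248 -0.1327  0.0606 27.    ]
 [ 0.0735  0.6241 -0.1319  0.0623 24.    ]
 [ 0.0809  0.623  -0.132   0.061  32.    ]
 [ 0.0977  0.6226 -0.1293  0.0726 26.    ]
 [ 0.1044  0.6212 -0.1302  0.0737 33.    ]
 [ 0.1127  0.6247 -0.1321  0.0857 44.    ]
 [ 0.1211  0.6241 -0.1316  0.0874 50.    ]
 [ 0.1292  0.6279 -0.1331  0.09   64.    ]
 [ 0.1376  0.623  -0.1298  0.0789 65.    ]
 [ 0.1446  0.6245 -0.1318  0.0717 79.    ]
 [ 0.1525  0.6253 -0.131   0.059  76.    ]]
```

View pics/side6.png

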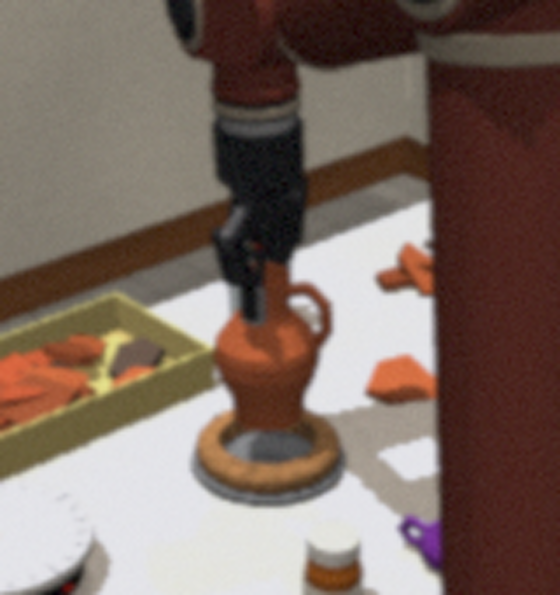

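>>> arm_command --rows '[3, -3, 0, 0, 0, 0, 0, 0, 0, 0, 0, 0, -15, 0, 0, 0, 0, -12, 0, 0, 0, 0, 0, 0, 0]'

```text
time: 21.7
position: [0.632, -0.1367, 0.1315]
orientation: [1.586, 1.533, -2.741]
ft_force: [-0.5, 0.2, -4.2]
grip_width: 0.0419
```

```bash
python3 - <<'E'
from st import *
from plant import eyes
from axis import *
np.set_printoptions(suppress=True,precision=4)
st((630.5,-138,108),113)
p,d=eyes.grab_frame('side'); np.save('pics/side7_p.npy',p); np.save('pics/side7_d.npy',d)
c=eyes.calibration('side')
a=axis(c,p,d,(.628,-.135),.040,.13); print(a, np.median(a,0))
E
```

```text
t 21.7 pos [ 632.  -136.7  131.5] fwd [-0.035 -0.015 -0.999] jaw deg 112.1 F [-0.5  0.2 -4.2] M [ 0.03 -0.02  0.01] w mm 41.9
q [-0.317  0.199  1.624 -0.026  1.347 -2.267]
to go mm [ -1.5  -1.3 -23.5]
turn deg 0.9
[[ 0.0436  0.6287 -0.134   0.0605 33.    ]
 [ 0.0515  0.6281 -0.134   0.0614 32.    ]
 [ 0.0679  0.6285 -0.1334  0.0715 33.    ]
 [ 0.0763  0.6273 -0.1306  0.0745 32.    ]
 [ 0.0841  0.6288 -0.1319  0.0836 33.    ]
 [ 0.0924  0.6298 -0.1344  0.0891 52.    ]
 [ 0.1001  0.6292 -0.1327  0.0865 64.    ]
 [ 0.1082  0.6321 -0.1365  0.0896 62.    ]
 [ 0.1157  0.6292 -0.1333  0.0747 81.    ]
 [ 0.1237  0.6301 -0.1339  0.0625 66.    ]
 [ 0.1312  0.6295 -0.1323  0.0483 51.    ]] [ 0.0924  0.6292 -0.1334  0.0745 51.    ]
```

>>> arm_command --rows '[-2, -1, -9, 0, 0, 0, 0, -9, 0, 0, 0, 0, -3, 0, 0]'

```text
time: 22.05
position: [0.6305, -0.1382, 0.1106]
orientation: [1.634, 1.534, -2.693]
ft_force: [-0.7, 0.1, -0.6]
grip_width: 0.0416
```

```bash
python3 - <<'E'
from st import *
st((630.5,-138,108),113)
E
```

```text
t 22.05 pos [ 630.5 -138.2  110.6] fwd [-0.033 -0.016 -0.999] jaw deg 112.1 F [-0.7  0.1 -0.6] M [-0.03  0.03  0.01] w mm 41.6
q [-0.32   0.216  1.642 -0.026  1.31  -2.269]
to go mm [-0.   0.2 -2.6]
turn deg 0.9
```

>>> arm_command --rows '[0, 0, -2, 0, 0, 0, 0, -1, 0, 0]'

```text
time: 22.25
position: [0.6314, -0.1384, 0.1106]
orientation: [1.652, 1.536, -2.675]
ft_force: [-1.4, 0.4, -0.8]
grip_width: 0.0417
```

```bash
python3 - <<'E'
from st import *
st((630.5,-138,108),113)
E
```

```text
t 22.25 pos [ 631.4 -138.4  110.6] fwd [-0.032 -0.016 -0.999] jaw deg 112.1 F [-1.4  0.4 -0.8] M [0.13 0.17 0.05] w mm 41.7
q [-0.32   0.217  1.64  -0.026  1.309 -2.269]
to go mm [-0.9  0.4 -2.6]
turn deg 0.9
```

>>> arm_command --rows '[0, 0, -3, 0, 0, 0, 0, -2, 0, 0]'

```text
time: 22.45
position: [0.6321, -0.1384, 0.1106]
orientation: [1.654, 1.536, -2.673]
ft_force: [-2.9, 1.5, 3.4]
grip_width: 0.0422
```

```bash
python3 - <<'E'
from st import *
from plant import eyes
from axis import *
np.set_printoptions(suppress=True,precision=4)
st((630.5,-138,108),113)
p,d=eyes.grab_frame('side'); np.save('pics/side8_p.npy',p); np.save('pics/side8_d.npy',d)
cv2.imwrite('pics/side8.png',cv2.resize(p[80:250,180:340,::-1],None,fx=3.5,fy=3.5,interpolation=cv2.INTER_CUBIC))
c=eyes.calibration('side')
a=axis(c,p,d,(.628,-.135),.035,.12); print(np.median(a,0))
P,h=get(c,p,d); t=terrmask(h)&near(P,(.628,-.135),.06)
print(a)
E
```

```text
t 22.45 pos [ 632.1 -138.4  110.6] fwd [-0.031 -0.016 -0.999] jaw deg 112.1 F [-2.9  1.5  3.4] M [0.25 0.85 0.06] w mm 42.2
q [-0.32   0.219  1.639 -0.026  1.309 -2.269]
to go mm [-1.6  0.4 -2.6]
turn deg 0.9
[ 0.0749  0.6301 -0.1352  0.078  54.    ]
[[ 0.0395  0.6317 -0.1373  0.0721 19.    ]
 [ 0.0472  0.6271 -0.1342  0.0705 24.    ]
 [ 0.0553  0.6302 -0.1362  0.0828 38.    ]
 [ 0.063   0.6304 -0.1353  0.0855 32.    ]
 [ 0.0712  0.6298 -0.135   0.0875 52.    ]
 [ 0.0786  0.6315 -0.1363  0.0884 56.    ]
 [ 0.0869  0.6307 -0.1354  0.0848 57.    ]
 [ 0.0947  0.6295 -0.1351  0.0732 89.    ]
 [ 0.103   0.63   -0.1352  0.0616 60.    ]
 [ 0.1102  0.6098 -0.1321  0.0482 67.    ]]
```

View pics/side8.png

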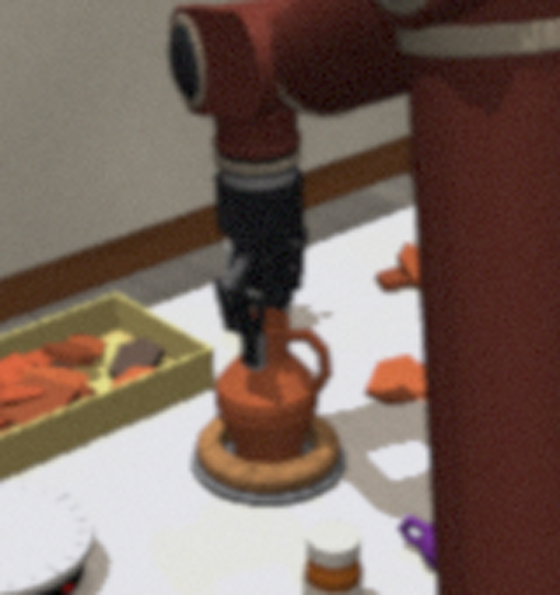

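>>> arm_command --rows '[-2, 0, 0, 0, 0, 0, 0, 0, 0, 0.6, 0, 0, 0, 0, 0.6, 0, 0, 0, 0, 1, 0, 0, 0, 0, 1, 0, 0, 0, 0, 1]'

```text
time: 23.1
position: [0.6317, -0.1392, 0.1115]
orientation: [1.78, 1.539, -2.547]
ft_force: [0.8, 0.3, -0.3]
grip_width: 0.0858
```

```bash
python3 - <<'E'
from st import *
st((630.5,-138,108),113)
E
```

```text
t 23.1 pos [ 631.7 -139.2  111.5] fwd [-0.026 -0.018 -1.   ] jaw deg 112.1 F [ 0.8  0.3 -0.3] M [ 0.07  0.01 -0.  ] w mm 85.8
q [-0.321  0.214  1.643 -0.026  1.304 -2.27 ]
to go mm [-1.2  1.2 -3.5]
turn deg 0.9
```

>>> arm_command --rows '[0, 0, 15, 0, 1, 0, 0, 30, 0, 1, 0, 0, 40, 0, 1, 0, 0, 40, 0, 1, 0, 0, 10, 0, 1, -25, -20, 0, -4, 1, -35, -30, 0, -8, 1, -35, -30, 0, -8, 1]'

```text
time: 23.9
position: [0.5364, -0.2175, 0.2581]
orientation: [1.912, 1.544, -2.768]
ft_force: [-0.5, -0.6, -0.4]
grip_width: 0.0854
```

```bash
python3 - <<'E'
from st import *
from plant import eyes
from axis import *
np.set_printoptions(suppress=True,precision=4)
st((440,-336.5,200),61)
p,d=eyes.grab_frame('side'); np.save('pics/side9_p.npy',p); np.save('pics/side9_d.npy',d)
cv2.imwrite('pics/side9.png',cv2.resize(p[80:250,180:340,::-1],None,fx=3.5,fy=3.5,interpolation=cv2.INTER_CUBIC))
c=eyes.calibration('side')
a=axis(c,p,d,(.628,-.135),.035,.12); print(np.median(a,0)); print(a)
E
```

```text
t 23.9 pos [ 536.4 -217.5  258.1] fwd [-0.025 -0.01  -1.   ] jaw deg 91.9 F [-0.5 -0.6 -0.4] M [-0.09 -0.03  0.01] w mm 85.4
q [-0.504 -0.058  1.679 -0.021  1.538 -2.106]
to go mm [ -96.4 -119.   -58.1]
turn deg -30.9
[ 0.0787  0.6276 -0.1368  0.0781 42.    ]
[[ 0.0386  0.6312 -0.1403  0.076  27.    ]
 [ 0.047   0.6298 -0.1397  0.0827 25.    ]
 [ 0.0552  0.6248 -0.1337  0.0781 34.    ]
 [ 0.063   0.6325 -0.1394  0.0959 33.    ]
 [ 0.0709  0.6297 -0.1376  0.0927 42.    ]
 [ 0.0787  0.6277 -0.1366  0.087  57.    ]
 [ 0.087   0.6272 -0.1368  0.083  72.    ]
 [ 0.095   0.6276 -0.1375  0.074  74.    ]
 [ 0.1031  0.6262 -0.135   0.0587 65.    ]
 [ 0.1106  0.624  -0.1328  0.0438 46.    ]
 [ 0.1184  0.6256 -0.1354  0.0374 32.    ]]
```

View pics/side9.png

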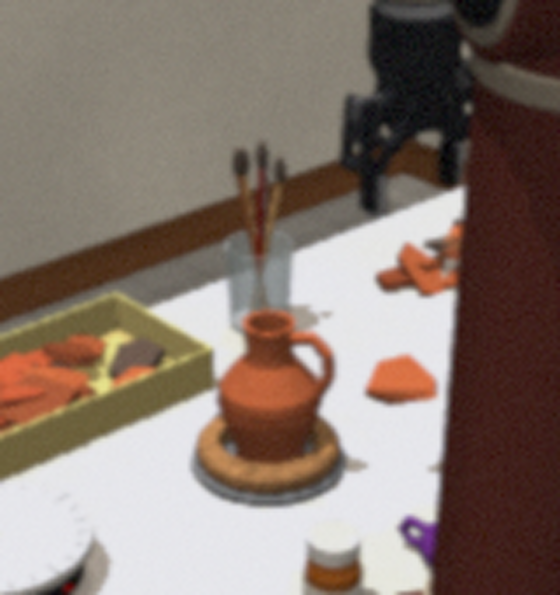

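```bash
python3 - <<'E'
from plant import eyes
from axis import *
np.set_printoptions(suppress=True,precision=4)
c=eyes.calibration('side')
for f,xy,b in (('side0',(.6465,.147),.042),('side9',(.628,-.135),.008)):
    p=np.load(f'pics/{f}_p.npy');d=np.load(f'pics/{f}_d.npy')
    print(f,jug(c,p,d,xy,b))
    P,h=get(c,p,d); t=terrmask(h)&near(P,xy,.035)&(P[...,2]>b+.125)
    q=P[t]; 
    # lip plane fit on lip points
    A=np.c_[q[:,:2]-q[:,:2].mean(0),np.ones(len(q))]
    print('z pct',np.percentile(q[:,2]-b,[5,50,90,98]))
    # rim: top points per azimuth sector
    cc=np.array(jug(c,p,d,xy,b)[0]); az=np.degrees(np.arctan2(q[:,1]-cc[1],q[:,0]-cc[0]))
    for a0 in range(-180,180,45):
        k=(az>=a0)&(az<a0+45)
        if k.sum()>3: print(a0,k.sum(),'ztop',np.round(np.sort(q[k][:,2])[-3:]-b,4))
E
```

```text
side0 (array([0.6464, 0.1478]), np.float64(0.04174075966045851), 78, np.float64(-116.65752552690766), 73)
z pct [0.1258 0.1351 0.1412 0.1426]
-180 23 ztop [0.1411 0.1413 0.1419]
-135 36 ztop [0.1417 0.1425 0.1432]
-90 23 ztop [0.1418 0.1423 0.144 ]
-45 34 ztop [0.1412 0.1418 0.1433]
0 18 ztop [0.1406 0.141  0.1414]
45 12 ztop [0.1417 0.1424 0.1426]
90 26 ztop [0.1401 0.1416 0.1418]
135 30 ztop [0.1412 0.1416 0.1432]
side9 (array([ 0.6288, -0.1363]), np.float64(0.04126417877951797), 47, np.float64(-160.05870112189174), 54)
z pct [0.1265 0.1354 0.1405 0.1418]
-180 24 ztop [0.1401 0.1404 0.1416]
-135 7 ztop [0.1394 0.1407 0.143 ]
-90 21 ztop [0.1417 0.1418 0.1423]
-45 21 ztop [0.1405 0.1405 0.1418]
0 9 ztop [0.1394 0.1401 0.1415]
45 5 ztop [0.1334 0.1394 0.14  ]
90 22 ztop [0.1406 0.1416 0.1418]
135 24 ztop [0.1399 0.1404 0.141 ]
```

>>> arm_command --rows '[-24, -30, -10, -7.5, 1, -24, -30, -15, -8, 1, -24, -30, -15, -8, 1, -15, -18, -10, -7.5, 1, 0, 0, 0, 0, 1, 0, 0, 0, 0, 1]'

```text
time: 24.55
position: [0.4399, -0.3344, 0.2099]
orientation: [2.113, 1.542, -3.141]
ft_force: [-0.4, -0.3, 0.4]
grip_width: 0.0858
```

```bash
python3 - <<'E'
from st import *
st((440,-336.5,53),61)
E
```

```text
t 24.55 pos [ 439.9 -334.4  209.9] fwd [-0.028 -0.    -1.   ] jaw deg 59.0 F [-0.4 -0.3  0.4] M [-0.02 -0.03  0.06] w mm 85.8
q [-0.775 -0.091  1.79  -0.02   1.462 -1.801]
to go mm [ 1.000e-01 -2.100e+00 -1.569e+02]
turn deg 2.0
```

>>> arm_command --rows '[0, -2, -20, 2, 1, 0, 0, -25, 0, 1, 0, 0, -25, 0, 1, 0, 0, 0, 0, 1, 0, 0, 0, 0, 1]'

```text
time: 25.05
position: [0.4455, -0.3343, 0.1439]
orientation: [2.357, 1.549, -2.847]
ft_force: [0.5, 0.1, 0.4]
grip_width: 0.0854
```

```bash
python3 - <<'E'
from st import *
from plant import eyes
import cv2
st((440,-336.5,53),61)
p,d=eyes.grab_frame('top'); np.save('pics/top10_p.npy',p); np.save('pics/top10_d.npy',d)
cv2.imwrite('pics/top10.png',cv2.resize(p[100:310,250:450,::-1],None,fx=2.8,fy=2.8,interpolation=cv2.INTER_CUBIC))
E
```

```text
t 25.05 pos [ 445.5 -334.3  143.9] fwd [-0.021 -0.006 -1.   ] jaw deg 61.8 F [0.5 0.1 0.4] M [ 0.04 -0.05  0.05] w mm 85.4
q [-0.768 -0.03   1.846 -0.02   1.336 -1.842]
to go mm [ -5.5  -2.2 -90.9]
turn deg -0.8
```

View pics/top10.png

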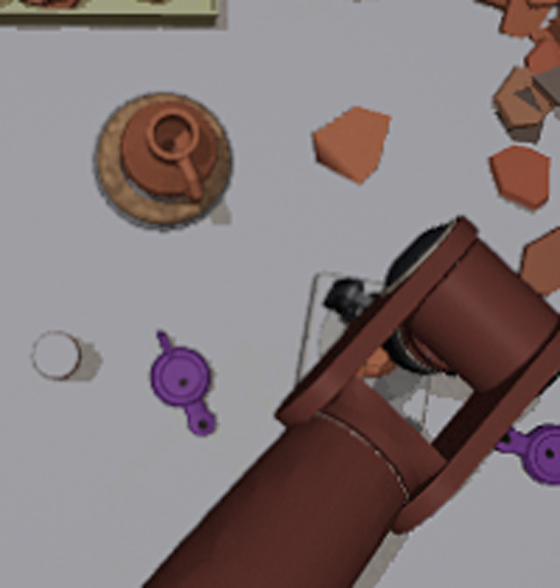

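>>> arm_command --rows '[-4, -2, 0, 0, 1, 0, 0, 0, 0, 1, -1, 0, -20, 0, 1, -1, 0, -20, 0, 1, -1, 0, -10, 0, 1, 0, 0, 0, 0, 1]'

```text
time: 25.7
position: [0.442, -0.3395, 0.1015]
orientation: [3.07, 1.551, -2.133]
ft_force: [0.2, 0.8, -0.3]
grip_width: 0.0855
```

```bash
python3 - <<'E'
from st import *
st((440,-336.5,53),61)
E
```

```text
t 25.7 pos [ 442.  -339.5  101.5] fwd [-0.01  -0.016 -1.   ] jaw deg 61.9 F [ 0.2  0.8 -0.3] M [ 0.04 -0.04 -0.04] w mm 85.5
q [-0.779  0.008  1.884 -0.02   1.245 -1.853]
to go mm [ -2.    3.  -48.5]
turn deg -0.9
```

>>> arm_command --rows '[-2, 3, 0, -1, 1, 0, 0, -15, 0, 1, -1, 1, -15, 0, 1, 0, 0, -10, 0, 1, 0, 0, 0, 0, 1]'

```text
time: 26.2
position: [0.4398, -0.3362, 0.0611]
orientation: [-3.007, 1.55, -1.946]
ft_force: [-0.4, 0.2, 0.2]
grip_width: 0.0854
```

```bash
python3 - <<'E'
from st import *
st((440,-336.5,53),61)
E
```

```text
t 26.2 pos [ 439.8 -336.2   61.1] fwd [-0.007 -0.019 -1.   ] jaw deg 60.8 F [-0.4  0.2  0.2] M [0.03 0.05 0.02] w mm 85.4
q [-0.778  0.05   1.917 -0.02   1.167 -1.831]
to go mm [ 0.2 -0.3 -8.1]
turn deg 0.2
```

>>> arm_command --rows '[0, 0, -8, 0, 1, 0, 0, 0, 0, 1]'

```text
time: 26.4
position: [0.4395, -0.336, 0.0518]
orientation: [-3.062, 1.551, -2.001]
ft_force: [-0.5, -0.1, 0.5]
grip_width: 0.0857
```

```bash
python3 - <<'E'
from st import *
st((440,-336.5,53),61)
E
```

```text
t 26.4 pos [ 439.5 -336.    51.8] fwd [-0.008 -0.018 -1.   ] jaw deg 60.8 F [-0.5 -0.1  0.5] M [0.02 0.01 0.05] w mm 85.7
q [-0.778  0.063  1.921 -0.021  1.151 -1.831]
to go mm [ 0.5 -0.5  1.2]
turn deg 0.2
```

>>> arm_command --rows '[0, 0, 1, 0, 0, 0, 0, 0, 0, 0, 0, 0, 0, 0, 0, 0, 0, 0, 0, 0]'

```text
time: 26.8
position: [0.4402, -0.3366, 0.0541]
orientation: [-2.983, 1.55, -1.921]
ft_force: [1.4, -0.3, -1.7]
grip_width: 0.0598
```

```bash
python3 - <<'E'
from st import *
st((440,-336.5,53),61)
E
```

```text
t 26.8 pos [ 440.2 -336.6   54.1] fwd [-0.007 -0.019 -1.   ] jaw deg 60.8 F [ 1.4 -0.3 -1.7] M [ 0.04 -0.    0.01] w mm 59.8
q [-0.778  0.06   1.919 -0.02   1.154 -1.831]
to go mm [-0.2  0.1 -1.1]
turn deg 0.2
```

>>> arm_command --rows '[0, 0, 10, 0, 0, 0, 0, 25, 0, 0, 0, 0, 35, 0, 0, 0, 0, 40, 0, 0, 0, 5, 35, 0, 0, 2, 15, 15, 0, 0, 5, 30, 5, 0, 0, 8, 38, 0, 0, 0]'

```text
time: 27.6
position: [0.452, -0.2471, 0.2284]
orientation: [-3.019, 1.551, -1.965]
ft_force: [0.2, 0.1, -1.8]
grip_width: 0.0599
```

```bash
python3 - <<'E'
from st import *
from plant import eyes
import cv2
st((648,144,150),61)
p,d=eyes.grab_frame('side'); np.save('pics/side11_p.npy',p); np.save('pics/side11_d.npy',d)
cv2.imwrite('pics/side11.png',p[:,:,::-1])
E
```

```text
t 27.6 pos [ 452.  -247.1  228.4] fwd [-0.008 -0.019 -1.   ] jaw deg 60.4 F [ 0.2  0.1 -1.8] M [ 0.01 -0.06 -0.01] w mm 59.9
q [-0.634 -0.214  1.869 -0.02   1.482 -1.687]
to go mm [196.  391.1 -78.4]
turn deg 0.6
```

View pics/side11.png

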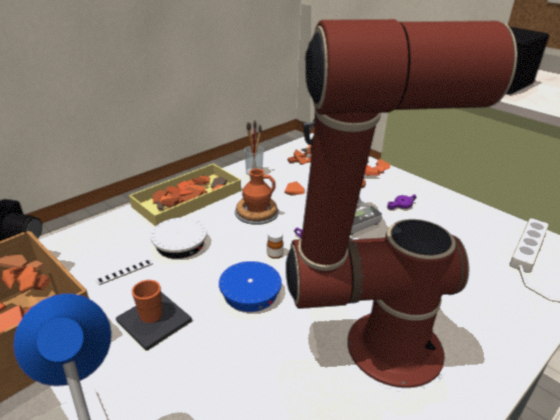

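>>> arm_command --rows '[8, 40, 0, 0, 0, 12, 40, 0, 0, 0, 16, 40, 0, 0, 0, 20, 40, 0, 0, 0, 24, 40, 0, 0, 0, 24, 40, 0, 0, 0, 24, 38, 0, 0, 0, 22, 30, 0, 0, 0]'

```text
time: 28.45
position: [0.6039, 0.0772, 0.2331]
orientation: [-2.693, 1.554, -1.637]
ft_force: [0.1, -0.3, -1.0]
grip_width: 0.0599
```

```bash
python3 - <<'E'
from st import *
from plant import eyes
from m1 import *
st((648,144,150),61)
p,d=eyes.grab_frame('side'); np.save('pics/side12_p.npy',p); np.save('pics/side12_d.npy',d)
cv2.imwrite('pics/side12.png',cv2.resize(p[80:280,100:300,::-1],None,fx=2.9,fy=2.9,interpolation=cv2.INTER_CUBIC))
E
```

```text
t 28.45 pos [603.9  77.2 233.1] fwd [-0.001 -0.017 -1.   ] jaw deg 60.5 F [ 0.1 -0.3 -1. ] M [-0.01 -0.04  0.  ] w mm 59.9
q [ 0.013  0.016  1.647 -0.017  1.479 -1.041]
to go mm [ 44.1  66.8 -83.1]
turn deg 0.5
```

View pics/side12.png

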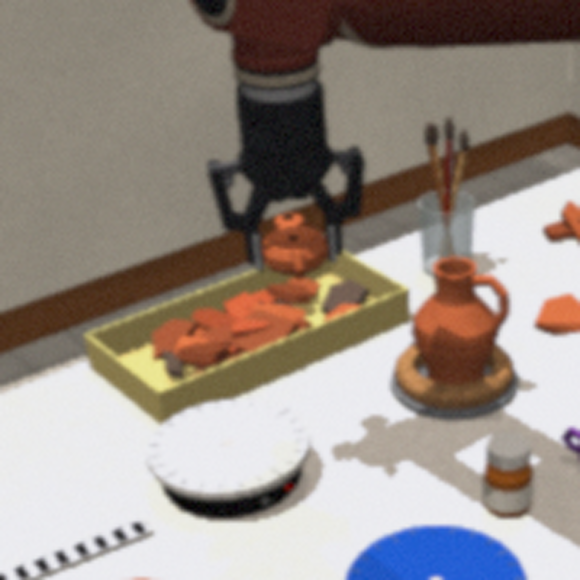

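```bash
python3 - <<'E'
from plant import eyes
from m1 import *
c=eyes.calibration('side'); p=np.load('pics/side12_p.npy'); d=np.load('pics/side12_d.npy')
P,hsv=get(c,p,d); Z=P[...,2]
m=(abs(Z-.042)<.004)&near(P,(.648,.145),.1)
q=P[m]; print(m.sum(), 'mec',mec(q[:,:2]),'mean',q.mean(0))
print(areafit(c,lab3(m,~m&(d>0)),.042,.08,(.648,.145),fitr=True))
E
```

```text
1428 mec (array([0.65125531, 0.14427119]), 0.08438535779714584) mean [0.64505006 0.14860176 0.04249279]
(array([0.64816733, 0.14576626, 0.08103593]), np.float64(55.33710084965068))
```

>>> arm_command --rows '[15, 22, 0, 0, 0, 15, 22, 0, 0, 0, 10, 16, 0, 0, 0, 0, 0, 0, 0, 0, 0, 0, 0, 0, 0]'

```text
time: 29.0
position: [0.6471, 0.1456, 0.2326]
orientation: [-2.757, 1.557, -1.693]
ft_force: [-1.0, 0.4, -3.0]
grip_width: 0.0601
```

```bash
python3 - <<'E'
from st import *
st((648,144,40),61)
E
```

```text
t 29.0 pos [647.1 145.6 232.6] fwd [-0.002 -0.014 -1.   ] jaw deg 61.0 F [-1.   0.4 -3. ] M [ 0.   -0.05 -0.01] w mm 60.1
q [ 0.115  0.144  1.513 -0.014  1.488 -0.948]
to go mm [   0.9   -1.6 -192.6]
turn deg 0.0
```

>>> arm_command --rows '[0, -1, -20, 0, 0, 0, 0, -30, 0, 0, 0, 0, -30, 0, 0, 0, 0, -30, 0, 0, 0, 0, -20, 0, 0, 0, 0, 0, 0, 0, 0, 0, 0, 0, 0]'

```text
time: 29.7
position: [0.6448, 0.1375, 0.1029]
orientation: [-2.509, 1.555, -1.45]
ft_force: [0.4, -0.6, -1.7]
grip_width: 0.0603
```

```bash
python3 - <<'E'
from st import *
from plant import eyes
import cv2
st((648,144,40),61)
p,d=eyes.grab_frame('side'); np.save('pics/side13_p.npy',p); np.save('pics/side13_d.npy',d)
cv2.imwrite('pics/side13.png',cv2.resize(p[100:280,100:280,::-1],None,fx=3.2,fy=3.2,interpolation=cv2.INTER_CUBIC))
E
```

```text
t 29.7 pos [644.8 137.5 102.9] fwd [ 0.002 -0.016 -1.   ] jaw deg 60.6 F [ 0.4 -0.6 -1.7] M [-0.    0.04  0.05] w mm 60.3
q [ 0.104  0.238  1.63  -0.017  1.274 -0.949]
to go mm [  3.2   6.5 -62.9]
turn deg 0.4
```

View pics/side13.png

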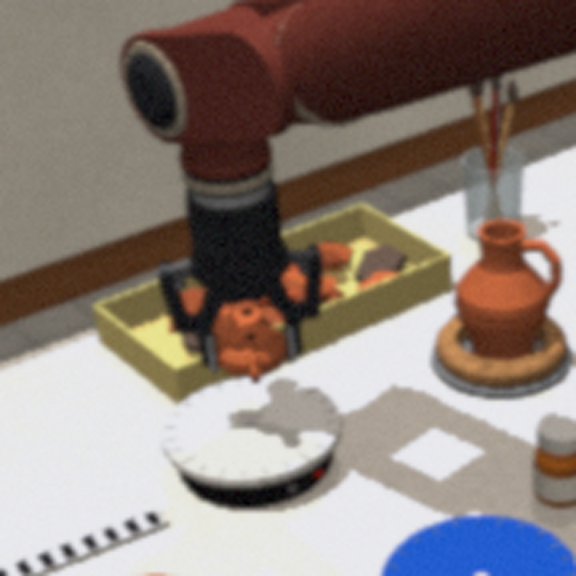

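```bash
python3 - <<'E'
from plant import eyes
from m2 import *
from st import *
np.set_printoptions(suppress=True,precision=4)
c=eyes.calibration('side'); p=np.load('pics/side13_p.npy'); d=np.load('pics/side13_d.npy')
P,h=get(c,p,d); tcp=np.array(env.get_obs()['position'])
m=terrmask(h)&near(P,tcp[:2],.08)&(P[...,2]>.085)&(P[...,2]<.16)
q=P[m]; sx=np.radians(60.6-90); ex=np.array([np.cos(sx),np.sin(sx)]); ey=np.array([np.cos(np.radians(60.6)),np.sin(np.radians(60.6))])
u=(q[:,:2]-tcp[:2])@ex; v=(q[:,:2]-tcp[:2])@ey; z=q[:,2]-tcp[2]
print(len(q),'u',np.percentile(u,[1,50,99]),'v',np.percentile(v,[1,50,99]),'z',np.percentile(z,[1,50,99]))
for lo in np.arange(-.06,.07,.01):
    k=(u>=lo)&(u<lo+.01)
    if k.sum()>3: print(round(lo,3),k.sum(),'z min/med/max',np.round([z[k].min(),np.median(z[k]),z[k].max()],4),'v',np.round([v[k].min(),v[k].max()],4))
E
```

```text
345 u [-0.0494 -0.0077  0.0584] v [-0.0289  0.0017  0.0316] z [0.0146 0.028  0.054 ]
-0.05 19 z min/med/max [0.0239 0.0327 0.0381] v [-0.0029  0.0056]
-0.04 13 z min/med/max [0.0166 0.0236 0.0385] v [-0.0128  0.0112]
-0.03 72 z min/med/max [0.0119 0.0241 0.0332] v [-0.022   0.0243]
-0.02 54 z min/med/max [0.0143 0.0284 0.0558] v [-0.0294  0.0334]
-0.01 52 z min/med/max [0.0164 0.0286 0.0553] v [-0.0315  0.0623]
0.0 38 z min/med/max [0.0252 0.0294 0.0403] v [-0.0274  0.0315]
0.01 32 z min/med/max [0.0268 0.03   0.0548] v [-0.0173  0.0429]
0.02 15 z min/med/max [0.0264 0.0296 0.0334] v [-0.0126  0.0151]
0.03 7 z min/med/max [0.0253 0.0261 0.0296] v [-0.0076  0.0094]
0.04 24 z min/med/max [0.0196 0.0264 0.03  ] v [-0.0115  0.0143]
0.05 14 z min/med/max [0.0196 0.0269 0.0285] v [-0.0092  0.0146]
```

>>> arm_command --rows '[3, 5, 0, 0, 0, 0, 1, 0, 0, 0, 0, 1, -20, 0, 0, 0, 1, -15, 0, 0, 0, 0, -8, 0, 0, 0, 0, 0, 0, 0]'

```text
time: 30.35
position: [0.6532, 0.1468, 0.0674]
orientation: [-1.801, 1.55, -0.743]
ft_force: [-0.7, -1.3, -2.4]
grip_width: 0.0599
```

```bash
python3 - <<'E'
from st import *
st((648,144,40),61)
E
```

```text
t 30.35 pos [653.2 146.8  67.4] fwd [ 0.016 -0.014 -1.   ] jaw deg 60.6 F [-0.7 -1.3 -2.4] M [ 0.02  0.07 -0.01] w mm 59.9
q [ 0.117  0.291  1.631 -0.017  1.206 -0.936]
to go mm [ -5.2  -2.8 -27.4]
turn deg 0.4
```

>>> arm_command --rows '[-4, -2, -6, 0, 0, -1, -1, -10, 0, 0, 0, 0, -6, 0, 0, 0, 0, 0, 0, 0]'

```text
time: 30.75
position: [0.6484, 0.1435, 0.0448]
orientation: [-1.754, 1.549, -0.695]
ft_force: [-0.6, -0.2, -1.1]
grip_width: 0.0599
```

```bash
python3 - <<'E'
from st import *
st((648,144,40),61)
E
```

```text
t 30.75 pos [648.4 143.5  44.8] fwd [ 0.017 -0.014 -1.   ] jaw deg 60.6 F [-0.6 -0.2 -1.1] M [0.03 0.06 0.01] w mm 59.9
q [ 0.113  0.306  1.655 -0.018  1.166 -0.939]
to go mm [-0.4  0.5 -4.8]
turn deg 0.4
```

>>> arm_command --rows '[0, 0, -3, 0, 0, 0, 0, -2, 0, 0]'

```text
time: 30.95
position: [0.6486, 0.1434, 0.0399]
orientation: [-1.738, 1.548, -0.679]
ft_force: [-1.4, -0.4, 2.9]
grip_width: 0.0602
```

>>> arm_command --rows '[0, 0, -2, 0, 0]'

```text
time: 31.05
position: [0.6488, 0.1434, 0.0396]
orientation: [-1.775, 1.548, -0.717]
ft_force: [-8.0, -0.9, 14.3]
grip_width: 0.0599
```

Contact with the disc is felt (14 N upward). Opening now.

>>> arm_command --rows '[0, 0, 0, 0, 0.8, 0, 0, 0, 0, 0.8, 0, 0, 0, 0, 1, 0, 0, 0, 0, 1]'

```text
time: 31.45
position: [0.6512, 0.1437, 0.0423]
orientation: [-1.618, 1.544, -0.56]
ft_force: [-0.2, 0.3, -0.5]
grip_width: 0.0858
```

```bash
python3 - <<'E'
from st import *
st((648,144,40),61)
E
```

```text
t 31.45 pos [651.2 143.7  42.3] fwd [ 0.023 -0.014 -1.   ] jaw deg 60.6 F [-0.2  0.3 -0.5] M [-0.05  0.01 -0.03] w mm 85.8
q [ 0.113  0.312  1.652 -0.018  1.157 -0.939]
to go mm [-3.2  0.3 -2.3]
turn deg 0.4
```

>>> arm_command --rows '[-1, 0, 15, 0, 1, -1, 0, 30, 0, 1, 0, 0, 40, 0, 1, 0, 0, 45, 0, 1, 0, 0, 40, 0, 1, -20, 20, 10, 0, 1, -30, 30, 0, 0, 1, -33, 33, 0, 0, 1]'

```text
time: 32.25
position: [0.5652, 0.2248, 0.238]
orientation: [-1.452, 1.538, -0.401]
ft_force: [1.1, 1.6, -0.0]
grip_width: 0.0856
```

```bash
python3 - <<'E'
from st import *
from plant import eyes
from axis import *
np.set_printoptions(suppress=True,precision=4)
st((436,359,150),61)
p,d=eyes.grab_frame('side'); np.save('pics/side14_p.npy',p); np.save('pics/side14_d.npy',d)
cv2.imwrite('pics/side14.png',cv2.resize(p[100:360,80:340,::-1],None,fx=2.3,fy=2.3,interpolation=cv2.INTER_CUBIC))
c=eyes.calibration('side')
a=axis(c,p,d,(.436,.360),.015,.1); print(a); print(np.median(a,0))
p,d=eyes.grab_frame('top'); np.save('pics/top14_p.npy',p); np.save('pics/top14_d.npy',d)
c=eyes.calibration('top'); P,h=get(c,p,d); t=terrmask(h)
print('top beaker',areafit(c,lab3(t&near(P,(.436,.36),.06),~t&(P[...,2]<.05)),.100,.033,(.436,.36),fitr=True))
cv2.imwrite('pics/top14.png',cv2.resize(p[100:300,80:330,::-1],None,fx=2.5,fy=2.5,interpolation=cv2.INTER_CUBIC))
E
```

```text
t 32.25 pos [565.2 224.8 238. ] fwd [ 0.03  -0.013 -0.999] jaw deg 60.2 F [ 1.1  1.6 -0. ] M [0.01 0.02 0.01] w mm 85.6
q [ 0.266 -0.005  1.661 -0.02   1.46  -0.783]
to go mm [-129.2  134.2  -88. ]
turn deg 0.8
[[  0.0196   0.4523   0.3567   0.0708  36.    ]
 [  0.0273   0.4429   0.362    0.0531  44.    ]
 [  0.0349   0.4409   0.3624   0.0518  47.    ]
 [  0.0429   0.4425   0.3621   0.0557  41.    ]
 [  0.0511   0.4412   0.3629   0.0545  47.    ]
 [  0.0597   0.4399   0.3629   0.0552  46.    ]
 [  0.0668   0.4401   0.3629   0.0557 102.    ]
 [  0.0752   0.4396   0.3627   0.057   96.    ]
 [  0.0829   0.4396   0.3626   0.0578 105.    ]
 [  0.0909   0.4396   0.3627   0.0584 123.    ]
 [  0.099    0.4399   0.3629   0.0596 147.    ]]
[ 0.0597  0.4401  0.3627  0.0557 47.    ]
top beaker (array([0.421 , 0.353 , 0.0197]), np.float64(1.4420762588884873e-32))
```

View pics/side14.png

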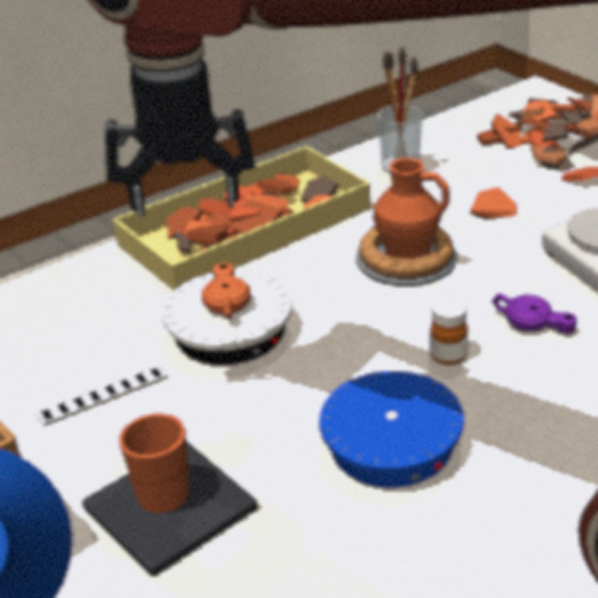

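View pics/top14.png

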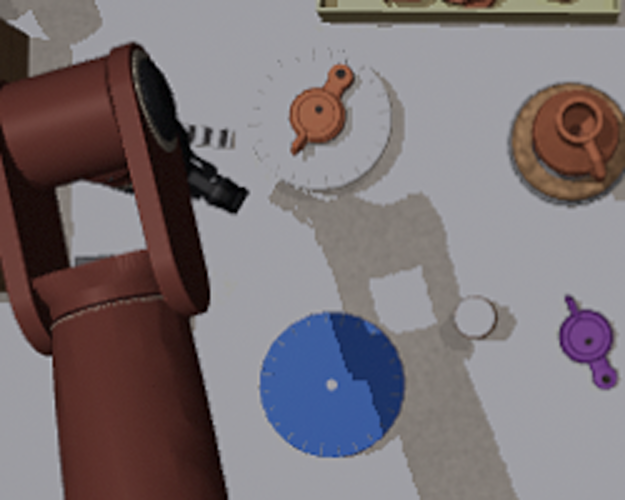

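>>> arm_command --rows '[-30, 32, 0, 0, 1, -32, 34, -10, 0, 1, -32, 34, -10, 0, 1, -20, 22, -10, 0, 1, 0, 0, 0, 0, 1, 0, 0, 0, 0, 1]'

```text
time: 32.95
position: [0.4466, 0.3524, 0.2138]
orientation: [-1.286, 1.532, -0.23]
ft_force: [-0.1, 0.1, 0.2]
grip_width: 0.0854
```

```bash
python3 - <<'E'
from st import *
st((440,361,57),61)
E
```

```text
t 32.95 pos [446.6 352.4 213.8] fwd [ 0.038 -0.009 -0.999] jaw deg 60.5 F [-0.1  0.1  0.2] M [-0.02  0.03  0.02] w mm 85.4
q [ 0.551 -0.085  1.779 -0.028  1.42  -0.502]
to go mm [  -6.6    8.6 -156.8]
turn deg 0.5
```

>>> arm_command --rows '[-4, 5, -20, 0, 1, -2, 3, -30, 0, 1, 0, 0, -25, 0, 1, 0, 0, 0, 0, 1]'

```text
time: 33.35
position: [0.4464, 0.3584, 0.1423]
orientation: [-1.179, 1.524, -0.128]
ft_force: [-0.1, -0.1, -0.6]
grip_width: 0.0855
```

```bash
python3 - <<'E'
from st import *
st((440,361,57),61)
E
```

```text
t 33.35 pos [446.4 358.4 142.3] fwd [ 0.047 -0.006 -0.999] jaw deg 60.2 F [-0.1 -0.1 -0.6] M [0.02 0.04 0.04] w mm 85.5
q [ 0.561 -0.021  1.841 -0.031  1.286 -0.482]
to go mm [ -6.4   2.6 -85.3]
turn deg 0.8
```

>>> arm_command --rows '[-5, 2, 0, 0, 1, 0, 0, 0, 0, 1, -1, 0, -20, 0, 1, -1, 0, -20, 0, 1, 0, 0, 0, 0, 1]'

```text
time: 33.85
position: [0.4457, 0.3612, 0.1111]
orientation: [-1.036, 1.512, 0.011]
ft_force: [-0.8, 0.5, 0.2]
grip_width: 0.0853
```

```bash
python3 - <<'E'
from st import *
st((441,361,57),61)
E
```

```text
t 33.85 pos [445.7 361.2 111.1] fwd [ 0.059  0.001 -0.998] jaw deg 60.0 F [-0.8  0.5  0.2] M [-0.06  0.01  0.02] w mm 85.3
q [ 0.567  0.007  1.869 -0.033  1.216 -0.47 ]
to go mm [ -4.7  -0.2 -54.1]
turn deg 1.0
```

>>> arm_command --rows '[-4, 0, -10, 0, 1, -2, 0, -18, 0, 1, -2, 0, -18, 0, 1, 0, 0, -6, 0, 1, 0, 0, 0, 0, 1]'

```text
time: 34.35
position: [0.4416, 0.3637, 0.0654]
orientation: [-0.939, 1.501, 0.107]
ft_force: [-0.1, -0.2, -0.5]
grip_width: 0.0855
```

```bash
python3 - <<'E'
from st import *
st((441,361,57),61)
E
```

```text
t 34.35 pos [441.6 363.7  65.4] fwd [ 0.07   0.007 -0.998] jaw deg 60.0 F [-0.1 -0.2 -0.5] M [-0.04  0.03 -0.04] w mm 85.5
q [ 0.575  0.053  1.906 -0.035  1.12  -0.458]
to go mm [-0.6 -2.7 -8.4]
turn deg 1.0
```

>>> arm_command --rows '[0, -2, -6, 0, 1, 0, 0, 0, 0, 0, 0, 0, 0, 0, 0, 0, 0, 0, 0, 0, 0, 0, 0, 0, 0]'

```text
time: 34.85
position: [0.4439, 0.3627, 0.0634]
orientation: [-0.913, 1.495, 0.133]
ft_force: [-0.0, -0.4, -1.7]
grip_width: 0.0639
```

```bash
python3 - <<'E'
from st import *
st((441,361,57),61)
E
```

```text
t 34.85 pos [443.9 362.7  63.4] fwd [ 0.075  0.01  -0.997] jaw deg 60.0 F [-0.  -0.4 -1.7] M [0.01 0.1  0.01] w mm 63.9
q [ 0.571  0.055  1.908 -0.036  1.11  -0.461]
to go mm [-2.9 -1.7 -6.4]
turn deg 1.0
```

>>> arm_command --rows '[0, 0, 10, 0, 0, 0, 0, 25, 0, 0, 0, 0, 35, 0, 0, 0, -5, 40, 0, 0, 2, -20, 25, 0, 0, 2, -35, 0, 0, 0, 2, -42, 0, 0, 0, 0, -45, 0, 0, 0]'

```text
time: 35.65
position: [0.4477, 0.2144, 0.2078]
orientation: [-0.915, 1.493, 0.141]
ft_force: [0.5, -0.9, -2.2]
grip_width: 0.0637
```

```bash
python3 - <<'E'
from st import *
from plant import eyes
import cv2
st((441,-340,200),61)
p,d=eyes.grab_frame('side'); np.save('pics/side15_p.npy',p); np.save('pics/side15_d.npy',d)
cv2.imwrite('pics/side15.png',cv2.resize(p[60:360,40:340,::-1],None,fx=2,fy=2,interpolation=cv2.INTER_CUBIC))
E
```

```text
t 35.65 pos [447.7 214.4 207.8] fwd [ 0.077  0.011 -0.997] jaw deg 60.6 F [ 0.5 -0.9 -2.2] M [-0.05 -0.01 -0.  ] w mm 63.7
q [ 0.304 -0.302  1.977 -0.013  1.39  -0.75 ]
to go mm [  -6.7 -554.4   -7.8]
turn deg 0.4
```

View pics/side15.png

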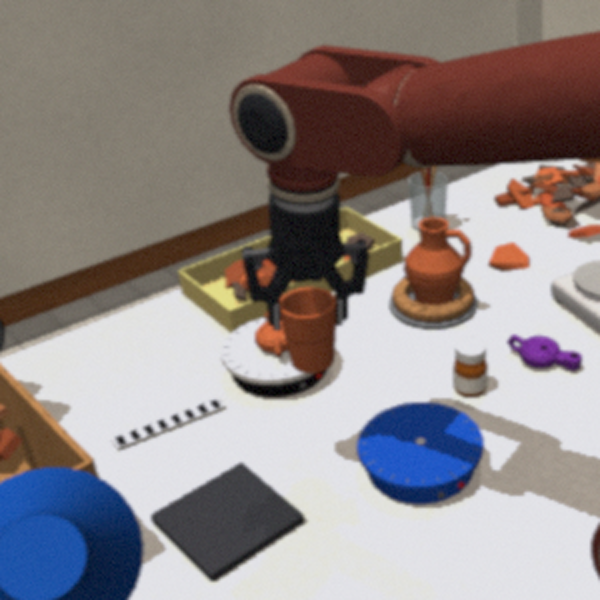

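>>> arm_command --rows '[0, -45, 0, 0, 0, 0, -45, 0, 0, 0, 0, -45, 0, 0, 0, 0, -45, 0, 0, 0, 0, -45, 0, 0, 0, 0, -45, 0, 0, 0, 0, -45, 0, 0, 0, 0, -45, 0, 0, 0]'

```text
time: 36.5
position: [0.4447, -0.1601, 0.2136]
orientation: [-1.005, 1.483, 0.053]
ft_force: [1.2, 0.1, -1.5]
grip_width: 0.0638
```

```bash
python3 - <<'E'
from st import *
st((441,-340,200),61)
E
```

```text
t 36.5 pos [ 444.7 -160.1  213.6] fwd [ 0.087  0.005 -0.996] jaw deg 60.7 F [ 1.2  0.1 -1.5] M [-0.06  0.02  0.03] w mm 63.8
q [-0.532 -0.376  2.024  0.049  1.42  -1.596]
to go mm [  -3.7 -179.9  -13.6]
turn deg 0.3
```

>>> arm_command --rows '[0, -45, 0, 0, 0, 0, -45, 0, 0, 0, 0, -40, 0, 0, 0, 0, -25, 0, 0, 0, 0, -5, 0, 0, 0, 0, 0, 0, 0, 0]'

```text
time: 37.1
position: [0.4419, -0.3322, 0.2169]
orientation: [-1.038, 1.481, 0.011]
ft_force: [-0.4, 0.1, -1.3]
grip_width: 0.0636
```

```bash
python3 - <<'E'
from st import *
st((441,-340,105),61)
E
```

```text
t 37.1 pos [ 441.9 -332.2  216.9] fwd [ 0.09   0.001 -0.996] jaw deg 60.2 F [-0.4  0.1 -1.3] M [0.   0.05 0.01] w mm 63.6
q [-0.813 -0.159  1.842  0.067  1.397 -1.872]
to go mm [  -0.9   -7.8 -111.9]
turn deg 0.8
```

```bash
python3 - <<'E'
from plant import eyes
from axis import *
np.set_printoptions(suppress=True,precision=4)
c=eyes.calibration('side')
p=np.load('pics/side15_p.npy');d=np.load('pics/side15_d.npy')
print('tcp .4477 .2144 .2078'); print(axis(c,p,d,(.4465,.215),.155,.25,rad=.045))
E
```

```text
tcp .4477 .2144 .2078
[[  0.1679   0.4444   0.2155   0.047   34.    ]
 [  0.175    0.4462   0.2142   0.0522  40.    ]
 [  0.1827   0.4467   0.2139   0.0543  40.    ]
 [  0.1908   0.446    0.2147   0.0544  52.    ]
 [  0.1991   0.4467   0.214    0.0574  48.    ]
 [  0.2069   0.4454   0.215    0.0563  49.    ]
 [  0.2152   0.4446   0.2153   0.0565  83.    ]
 [  0.2231   0.4446   0.2153   0.0578 120.    ]
 [  0.2308   0.4446   0.2154   0.0588 119.    ]
 [  0.239    0.4447   0.2161   0.06   125.    ]
 [  0.2452   0.4442   0.2151   0.06   102.    ]]
```

>>> arm_command --rows '[0, -3, -15, 0, 0, 0, -3, -25, 0, 0, 0, 0, -25, 0, 0, 0, 0, -10, 0, 0, 0, 0, 0, 0, 0]'

```text
time: 37.6
position: [0.4424, -0.3325, 0.1377]
orientation: [-1.027, 1.48, 0.029]
ft_force: [0.1, 1.4, -1.7]
grip_width: 0.0638
```

```bash
python3 - <<'E'
from st import *
st((443,-339,104),61)
E
```

```text
t 37.6 pos [ 442.4 -332.5  137.7] fwd [ 0.09   0.003 -0.996] jaw deg 60.6 F [ 0.1  1.4 -1.7] M [ 0.    0.09 -0.01] w mm 63.8
q [-0.814 -0.088  1.914  0.071  1.256 -1.889]
to go mm [  0.6  -6.5 -33.7]
turn deg 0.4
```

>>> arm_command --rows '[0, -5, 0, 0, 0, 0, -1, 0, 0, 0, 0, 0, -10, 0, 0, 0, 0, -10, 0, 0, 0, 0, -3, 0, 0]'

```text
time: 38.1
position: [0.4445, -0.3397, 0.1173]
orientation: [-1.082, 1.475, -0.024]
ft_force: [-0.9, 0.6, -1.7]
grip_width: 0.0639
```

```bash
python3 - <<'E'
from st import *
st((443,-339,104),61)
E
```

```text
t 38.1 pos [ 444.5 -339.7  117.3] fwd [ 0.095 -0.002 -0.995] jaw deg 60.7 F [-0.9  0.6 -1.7] M [0.07 0.06 0.01] w mm 63.9
q [-0.82  -0.054  1.919  0.073  1.211 -1.901]
to go mm [ -1.5   0.7 -13.3]
turn deg 0.3
```

>>> arm_command --rows '[-1, 0, -6, 0, 0, 0, 0, -4, 0, 0]'

```text
time: 38.3
position: [0.4434, -0.3397, 0.1064]
orientation: [-1.081, 1.475, -0.024]
ft_force: [-0.3, -0.2, -1.4]
grip_width: 0.0639
```

>>> arm_command --rows '[0, 0, -3, 0, 0]'

```text
time: 38.4
position: [0.4441, -0.3402, 0.1038]
orientation: [-1.089, 1.473, -0.032]
ft_force: [2.7, 0.7, 9.4]
grip_width: 0.0641
```

>>> arm_command --rows '[0, 0, 0, 0, 0.82, 0, 0, 0, 0, 0.82, 0, 0, 0, 0, 1, 0, 0, 0, 0, 1]'

```text
time: 38.8
position: [0.4448, -0.341, 0.1051]
orientation: [-1.107, 1.472, -0.05]
ft_force: [-0.9, -0.4, 0.1]
grip_width: 0.0853
```

```bash
python3 - <<'E'
from st import *
st((443,-339,104),61)
E
```

```text
t 38.8 pos [ 444.8 -341.   105.1] fwd [ 0.099 -0.005 -0.995] jaw deg 60.7 F [-0.9 -0.4  0.1] M [-0.02  0.03  0.01] w mm 85.3
q [-0.822 -0.04   1.927  0.075  1.184 -1.905]
to go mm [-1.8  2.  -1.1]
turn deg 0.3
```

>>> arm_command --rows '[0, 0, 12, 0, 1, 0, 0, 25, 0, 1, 0, 0, 35, 0, 1, 0, 0, 45, 0, 1, 0, 0, 45, 0, 1, -20, -20, 20, 0, 1, -30, -35, 0, 0, 1, -30, -35, 0, 0, 1]'

```text
time: 39.6
position: [0.3638, -0.428, 0.3026]
orientation: [-1.16, 1.468, -0.092]
ft_force: [0.2, -0.8, -0.4]
grip_width: 0.0852
```

>>> arm_command --rows '[-30, -35, 0, 0, 1, -30, -35, 0, 0, 1, -30, -30, 0, 0, 1, -15, -10, 0, 0, 1, 0, 0, 0, 0, 1, 0, 0, 0, 0, 1]'

```text
time: 40.2
position: [0.2504, -0.5458, 0.3116]
orientation: [-1.256, 1.463, -0.194]
ft_force: [-0.2, 0.4, -0.2]
grip_width: 0.0854
```

```bash
python3 - <<'E'
from st import *
from plant import eyes
from axis import *
np.set_printoptions(suppress=True,precision=4)
st()
for n in ('top','side'):
    p,d=eyes.grab_frame(n); np.save(f'pics/{n}20_p.npy',p); np.save(f'pics/{n}20_d.npy',d)
    cv2.imwrite(f'pics/{n}20.png',p[:,:,::-1])
c=eyes.calibration('top'); p=np.load('pics/top20_p.npy'); d=np.load('pics/top20_d.npy'); P,h=get(c,p,d); t=terrmask(h); Z=P[...,2]
print('beaker rim',areafit(c,lab3(t&near(P,(.441,-.34),.06),~t&(Z<.1)),.141,.033,(.441,-.34),fitr=True))
q=P[t&near(P,(.441,-.34),.05)&(Z>.12)]; print('rim z',np.percentile(q[:,2],[5,50,95]))
print('pan',areafit(c,lab3((abs(Z-.056)<.006)&~t&(Z>.05),(Z<.047)&~t),.056,.055,(.441,-.34)))
print('jug',jug(c,p,d,(.629,-.138),.008))
print('lamp',lamp(c,p,d,(.648,.144),.042))
print('disc',areafit(c,lab3((abs(Z-.042)<.004)&~t,(Z<.036)&~t),.042,.08,(.648,.144)))
p0=np.load('pics/top0_p.npy'); d0=np.load('pics/top0_d.npy')
# bystanders: compare
P0,h0=get(c,p0,d0)
for nm,xy,zl,zh,r in (('jar',(.4305,-.033),.06,.085,.05),('scale',(.638,.320),.004,.012,.1),('sherd',(.646,-.332),.006,.02,.07)):
    for PP in (P0,P):
        m=near(PP,xy,r)&(PP[...,2]>zl)&(PP[...,2]<zh); print(nm,m.sum(),np.round(PP[m].mean(0),4))
E
```

```text
t 40.2 pos [ 250.4 -545.8  311.6] fwd [ 0.105 -0.021 -0.994] jaw deg 60.9 F [-0.2  0.4 -0.2] M [ 0.    0.11 -0.05] w mm 85.4
q [-1.31  -0.08   1.615  0.097  1.56  -2.37 ]
beaker rim (array([ 0.4429, -0.3392,  0.034 ]), np.float64(23.047642188556818))
rim z [0.1234 0.1398 0.1444]
pan (array([ 0.4405, -0.3406]), np.float64(51.24307479076207))
jug (array([ 0.6286, -0.1401]), np.float64(0.04032738517267309), 75, np.float64(-154.02194516837906), 67)
lamp (array([0.6491, 0.1428]), np.float64(0.06139216107069866), np.float64(-30.888974445210064), np.float64(0.06331838741627695), np.float64(-0.049044357963016705), np.float64(-30.427630453325136), np.float64(148.5656198554772))
disc (array([0.6487, 0.143 ]), np.float64(126.79676968014203))
jar 200 [ 0.4305 -0.0328  0.0754]
jar 200 [ 0.4305 -0.0328  0.0754]
scale 578 [0.6384 0.3246 0.0066]
scale 611 [0.6389 0.3222 0.0066]
sherd 521 [ 0.6473 -0.3309  0.0111]
sherd 529 [ 0.6471 -0.3301  0.0112]
```

View pics/top20.png

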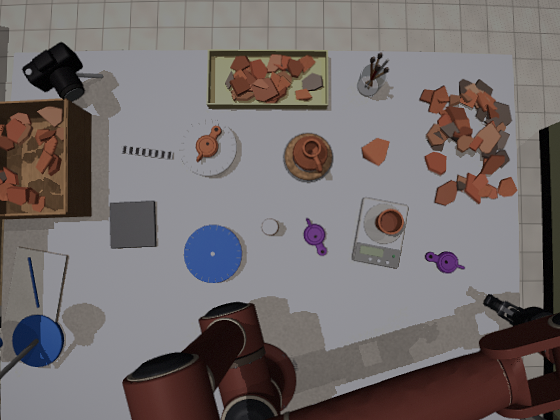

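View pics/side20.png

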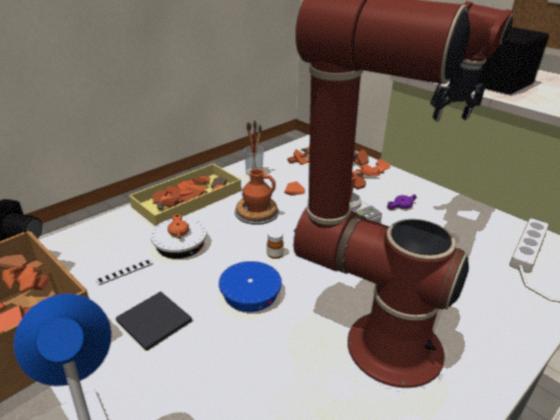

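```bash
python3 - <<'E'
import numpy as np
a=np.load('pics/top0_p.npy').astype(int); b=np.load('pics/top20_p.npy').astype(int)
for n,(x0,x1,y0,y1) in dict(scale=(118,178,140,164),sherd=(355,395,130,170),jar=(255,285,212,242)).items():
    e=np.abs(a-b)[y0:y1,x0:x1].max(2); print(n,'max/mean diff',e.max(),e.mean().round(2))
from plant import job
print(job.job_done())
E
```

```text
scale max/mean diff 4 0.75
sherd max/mean diff 3 0.74
jar max/mean diff 2 0.73
the job is handed in; nothing more can be done
None
```

The job is done and handed in at about 40 s of the 115 s allowed. I stood the beaker on the foam pad and let go. Then the jug went into the cork ring, the lamp onto the white turntable and the beaker from the pad onto the balance pan.

**Last camera checks:**

| Pot | Station | Offset from the station's middle |
|---|---|---|
| Lamp | Turntable | about 0.5 mm |
| Beaker | Balance pan | about 3 mm |
| Jug | Cork ring | about 2 mm |

- **Upright:** the jug's lip is level, at the height it should have when standing on the felt. The beaker's rim and the lamp showed no visible lean.
- **Pad and bystanders:** the foam pad is clear. The glue jar, photo scale and sherd are unchanged between the first and last pictures, with pixel differences of 4 or less out of 255.
- **Arm:** the gripper is open and touching nothing.

**What disagreed:**
- **Camera offset:** the side camera read about 2 mm too far in y against the arm, so I corrected for that.
- **Depth average of the photo scale:** it shifted 2.4 mm between the start and the end. The pictures there are identical, so I took it as an artefact of the measurement.
- **Tool tilt:** it drifted during the moves, up to about 6°. The pots themselves leaned at most about 3° (worked out from the tool tilt) while being carried. Each stood flat again once let go.

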